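Load the tube rotator's spindle and fit its end cap

TASK

Get the tube rotator ready to run: thread the grey tube carrier onto its horizontal spindle, then the white spacer, then push the end cap on over the spindle's tip so that the parts close up without gaps and hold the collar's sprung pad pressed in by about 3 mm once you let go. Push gently: force nothing, never press the pad to near its stop, and leave the other things on the bench as they are.

Things in the scene. Friction and masses are not known exactly. Their poses are not given: they have to be found in the camera images.
- spindle_tip (a point): Centre of the free end of the rotator's fixed steel spindle: level, 16 mm in diameter, 150 mm above the bench, 150 mm out of the housing. +y points along it, out of the free end; z up. The last 5 mm taper to 11 mm. On its underside, 3 to 20 mm behind the tip, a spring key 10 mm wide stands out 2.5 mm, ramped towards the tip: it grips the cap's bore; the other bores clear it.
- rotator: The rotator: white drive housing 150 mm wide (x), 170 mm long, 181 mm high, spindle out of its +y side; origin on the bench under that side. On the spindle a stop collar with the sprung thrust pad was clamped by hand, with the pad's face somewhere from 75 to 89 mm behind the spindle's tip: its place is not measured.
- thrust_pad (a joint): The stop collar's sprung white thrust pad, a disc 30 mm in diameter around the spindle that faces the tip: 0 = out (relaxed), grows in m as it is pressed towards the housing; 0.8 N per mm, hard stop at 7 mm. The carrier bears on it.
- carrier_bore (a point): Centre of the tube carrier's 23 mm through bore (along its y). Grey plastic upright block, 110 g, 36 mm wide (x), 26 mm long (y), on a foot bar 56 mm wide and 17 mm high with two round black sockets; 63 mm high in all, bore 40 mm above the underside. Stands upright; either end may go first. Let go on the spindle it hangs 3.5 mm low.
- spacer_centre (a point): Centre of the spacer, a white plastic square sleeve, 60 g, 40 mm wide (x), 40 mm high (z), 28 mm long (y), with a central 23 mm through bore along y. Lies with the bore level, either end may go first. Let go on the spindle it hangs 3.5 mm low.
- cap_centre (a point): Centre of the end cap's square block, aluminium, 90 g, 38 mm wide (x), 40 high (z), 47 long (y). Central square blind bore, 17.5 mm wide, 42 deep, open at the -y end (towards the spindle, within about 40 degrees); a black round boss, 30 by 10 mm, on the closed +y end. The key grips it: pushing it on drags with a few N (under 10) besides the pad's spring, and it stays where it is left.
- beaker: Empty glass beaker, 54 mm across, 70 mm high, standing on the bench; origin under its foot. Leave alone.
- jar: Small amber jar with white cap, 48 mm across, 60 mm high; origin under its foot. Leave alone.
- washer: Loose flat steel ring lying on the bench, 44 mm outside, 24 mm hole, 6 mm thick; origin at its underside. Not part of the stack: leave alone.
- dish: White weighing dish, 70 mm across, 16 mm high; origin at its underside. Leave alone.
- spatula: Steel spatula 160 mm long lying on the bench; origin at its middle. Leave alone.
Mind the look-alikes: they are no part of the job. Leave any pink look-alike of the part that bears cap_centre alone. What is shaped like the part that bears carrier_bore but blue is not meant.

How it is judged:
By the outcome, as a careful person would: the job done as asked, in the order asked, and still so for the second after the job is handed in, with the robot touching nothing.
It also fails if it takes over 69 s, if anything falls off the work surface, if the arm or the gripper's body presses on something with over 40 N, if the wrist force passes 120 N, or if a joint passes its speed limit or range.

ROBOT

A 7-joint arm with a two-finger parallel gripper is mounted at the origin on the work surface. World frame = base frame: x ahead of the robot, y to its left, z up, the work surface at z = 0. Lengths are in m, angles in rad, forces in N, time in s.
With the tool pointing down it reaches from about 0.4 to 0.925 m from the base axis. Payload 4.1 kg.
Tool frame: the origin (TCP) lies between the finger pads; the fingertips stand 17 mm ahead of it and the grasp point (between the pads) lies 2 mm behind it; z points along the fingers, y is the direction in which the jaws open and shut (so a half turn about z gives the same grasp; the last joint's range is limited). The gripper opens to 85 mm and grips with 20 to 120 N. Pads are 22 mm wide; open, the fingers measure 114 mm over their backs; the gripper's body (76 mm by 85 mm) begins 54 mm behind the grasp point. The pads swing forward as they close: fully open they stand 13 mm farther back than shut.
Start: joints at [-1.285, 0.398, 0.045, 1.537, -0.019, 1.207, -0.051], TCP at [0.244, 0.603, 0.248] pointing down, gripper open.
Joint ranges: [-2.82, 2.82], [-0.49, 2.23], [-1.37, 1.46], [0, 2.46], [-1.36, 4.5], [0.23, 2], [-2.94, 2.94]. Speed limits (rad/s): [2.57, 2.57, 3.14, 3.14, 3.14, 3.14, 3.14].

INTERFACE

Orientations are given as a unit quaternion [w, x, y, z].
In Python, from workcell import state, imaging, ctrl gives the robot as it stands.
- The arm moves only by the shell command python3 -m pendant 'ROWS' [FORCE]. ROWS is JSON, one flat list of numbers, 7 for each row, row after row: the closure in counts, from 0 (fully open) to 255 (shut), then the shift along the tool's x, y, z in mm, then the turn, a rotation vector about the tool's x, y, z in degrees. In form: [gripper, dx, dy, dz, rx, ry, rz, gripper, dx, dy, dz, rx, ry, rz, ...]. A call has 1 to 5 rows; each row shifts and turns the commanded pose from where the row before left it, along the tool's axes as they then stand; what a row does not reach is not made up. A row lasts 1/12 s, in which the tool goes at most 41.7 mm and 7.16 degrees, less where a joint would pass 70% of its speed; a pose out of reach is approached as far as the arm can. A call with a gripper value outside its range is refused whole. The fingers move at their own pace and stop on an object; FORCE is the grip in N (left out, the last holds). Time passes only in rows, so rows that do not move let the fingers close. It gives the time, the measured TCP pose, the force and the opening at its end, in the units of the state.
- state(): the state, without advancing time (a new reading comes with each control period).
- imaging.capture(name): name is "scene" or "side" or "wrist"; returns (picture, depth): 420x560x3 uint8, red, green, blue; 420x560 float32, m along the optical axis (not along the pixel's ray), 0 where there is no reading.
- imaging.camera_params(name): a dict with "fx", "fy", "cx", "cy" (pixels), "R" (3x3) and "t" (3): a world point X has camera coordinates R X + t. Camera axes: x right, y down, z forward; pixel columns grow to the right and rows downward; lengths in m; the calibration is good to about 2 mm. A picture is of the moment at which its call begins: read the wrist's pose just before it. camera_params takes no time and is no camera call; for the wrist camera it gives the pose at the moment of the call.
- ctrl.job_done(): hands the job in, once; it reports no verdict.
The state is a dict: "time": time; "joint_positions": joint angles; "dq": joint speeds; "joint_efforts": joint torques, N m; "ee_pos": TCP position; "orientation": TCP orientation; "force": force on the tool from outside, world axes, zero at the start; "moment": the same for the moment, N m; "opening": finger opening in m.
Only numpy, scipy, OpenCV 4.12 (cv2) and the standard library are available. Lean on these libraries where they do the work, as an engineer would, in place of code of your own. Each camera call takes 0.05 s, during which the arm holds its last target.

## Working session

There is one attempt and no reset: what is moved stays moved. The work goes in short steps, Python scripts to look and compute and a shell command to move; the robot and the scene stay as the last step left them, time stands still between calls to the robot, and variables do not carry over. Pictures are saved under pics/ and viewed, and the job is handed in when it is done.

```bash
mkdir -p pics; ls
python3 - <<'E'
from workcell import state, imaging, ctrl
import cv2, numpy as np
s=state(); print({k:np.round(v,4).tolist() for k,v in s.items()})
for n in ("scene","side","wrist"):
    p=imaging.camera_params(n); print(n,{k:np.round(v,4).tolist() for k,v in p.items()})
    im,d=imaging.capture(n); cv2.imwrite(f"pics/{n}0.png",im[:,:,::-1]); np.savez(f"pics/{n}0.npz",im=im,d=d,**p)
E
```

```text
pics
{'time': 0.0, 'joint_positions': [-1.285, 0.3992, 0.045, 1.5379, -0.0187, 1.2069, -0.0507], 'dq': [-0.0008, -0.0006, -0.0001, 0.0005, 0.0007, 0.0002, -0.0004], 'joint_efforts': [0.0005, -47.5122, 1.3649, -25.4221, 0.0116, 0.0094, -0.0], 'ee_pos': [0.2437, 0.6019, 0.2473], 'orientation': [-0.0001, 0.1911, 0.9816, -0.001], 'force': [-0.081, -0.2102, 0.0196], 'moment': [-0.0268, -0.0389, 0.0032], 'opening': 0.0852}
scene {'fx': 499.1429, 'fy': 499.1429, 'cx': 273.7617, 'cy': 217.276, 'R': [[-0.8019, 0.5973, -0.0114], [0.5201, 0.6886, -0.5053], [-0.294, -0.4112, -0.8628]], 't': [0.383, -0.2913, 1.2606]}
side {'fx': 467.1807, 'fy': 467.1807, 'cx': 280.4594, 'cy': 209.6771, 'R': [[0.7649, -0.6441, 0.0092], [-0.3194, -0.3916, -0.8629], [0.5594, 0.6571, -0.5053]], 't': [-0.3702, 0.2992, 0.6696]}
wrist {'fx': 347.4398, 'fy': 347.4398, 'cx': 277.9899, 'cy': 214.4056, 'R': [[0.3753, 0.9269, -0.0022], [0.8956, -0.362, 0.2586], [0.2389, -0.099, -0.966]], 't': [-0.6491, -0.034, 0.3774]}
```

View pics/scene0.png

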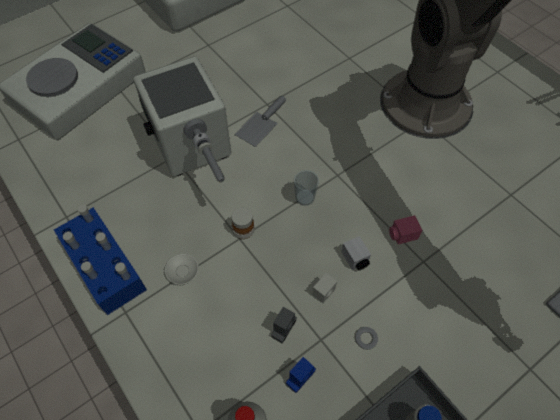

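View pics/side0.png

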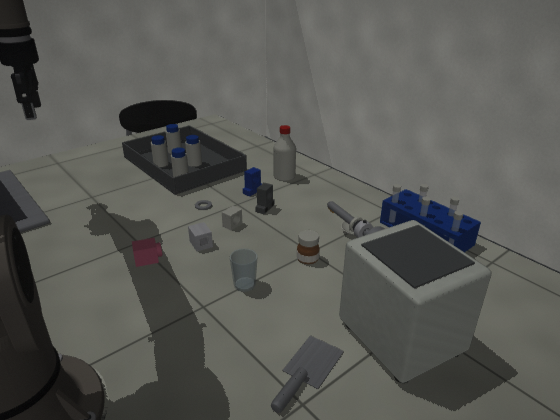

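View pics/wrist0.png

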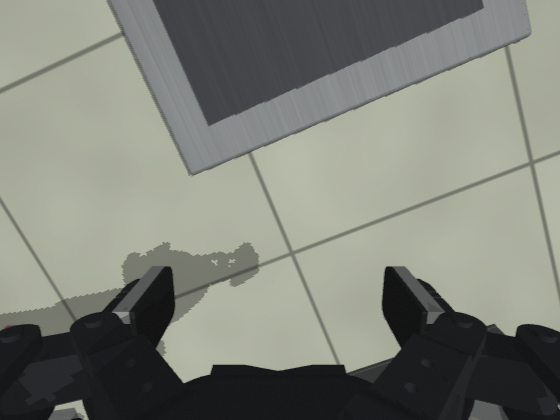

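Scene view: grey carrier at (283,324), blue look-alike at (300,374), spacer at (325,287), cap at (357,255) with its black boss, pink look-alike at (405,229), washer at (366,337). The housing and spindle have their tip at about (220,178).

```bash
cat > h.py <<'E'
import numpy as np, cv2
def load(f):
    z=np.load(f); return z
def cloud(z):
    d=z['d']; v,u=np.mgrid[0:d.shape[0],0:d.shape[1]]
    c=np.stack([(u-z['cx'])/z['fx']*d,(v-z['cy'])/z['fy']*d,d],-1)
    w=(c-z['t'])@z['R']; w[d<=0]=np.nan
    return w
def crop(im,x0,y0,x1,y1,k,f):
    cv2.imwrite(f,cv2.resize(im[y0:y1,x0:x1,::-1],None,fx=k,fy=k,interpolation=cv2.INTER_CUBIC))
E
python3 - <<'E'
from h import *
for n,pts in (("scene",dict(carrier=(283,324),blue=(300,374),spacer=(325,287),cap=(357,255),pink=(405,229),washer=(357,335),beaker=(305,187),jar=(242,225),dish=(180,268),tip=(218,176),hous=(180,90),spat=(255,130))),("side",dict(carrier=(265,195),blue=(252,180),spacer=(232,218),cap=(200,236),jar=(308,247),tip=(333,208),hous=(415,250)))):
    z=load(f"pics/{n}0.npz"); w=cloud(z)
    print(n,{k:np.round(w[v,u],3).tolist() for k,(u,v) in pts.items()})
    fl=w[...,2]; print('floor',np.nanpercentile(fl[np.abs(fl)<.02],[10,50,90]))
    # objects 
    m=((fl>.008)&(fl<.1)&np.isfinite(fl)&(w[...,0]>.3)&(w[...,0]<1)).astype(np.uint8)
    N,L,S,C=cv2.connectedComponentsWithStats(m)
    for i in range(1,N):
        if S[i,4]>60:
            p=w[L==i]; print(C[i].round(),S[i,4],'min',np.nanmin(p,0).round(3),'max',np.nanmax(p,0).round(3))
z=load("pics/scene0.npz"); crop(z['im'],250,200,430,400,3,"pics/c1.png")
z=load("pics/side0.npz"); crop(z['im'],120,150,380,270,3,"pics/c2.png")
z=load("pics/scene0.npz"); crop(z['im'],120,50,300,210,4,"pics/c3.png")
E
```

```text
scene {'carrier': [0.65, 0.261, 0.063], 'blue': [0.68, 0.349, 0.064], 'spacer': [0.535, 0.244, 0.038], 'cap': [0.44, 0.23, 0.04], 'pink': [0.319, 0.244, 0.037], 'washer': [0.538, 0.348, 0.006], 'beaker': [0.409, 0.025, 0.013], 'jar': [0.59, 0.043, 0.059], 'dish': [0.736, 0.022, 0.004], 'tip': [0.591, -0.025, 0.155], 'hous': [0.541, -0.241, 0.179], 'spat': [0.397, -0.185, 0.002]}
floor [-0.00319306 -0.00078081  0.00187484]
[175.  12.] 1082 min [ 0.3   -0.773  0.008] max [ 0.382 -0.593  0.1  ]
[72. 79.] 9075 min [ 0.513 -0.706  0.008] max [ 0.847 -0.443  0.088]
[272. 109.] 173 min [ 0.3   -0.221  0.008] max [ 0.363 -0.191  0.022]
[220. 145.] 459 min [ 0.486 -0.161  0.01 ] max [ 0.535 -0.148  0.1  ]
[182. 159.] 927 min [ 0.549 -0.304  0.009] max [ 0.634 -0.16   0.1  ]
[305. 186.] 681 min [0.396 0.014 0.008] max [0.448 0.068 0.075]
[ 99. 260.] 4440 min [ 0.815 -0.181  0.008] max [0.905 0.023 0.1  ]
[242. 223.] 574 min [0.556 0.004 0.008] max [0.604 0.05  0.064]
[403. 230.] 528 min [0.3   0.215 0.008] max [0.346 0.266 0.043]
[356. 253.] 652 min [0.409 0.191 0.008] max [0.456 0.254 0.045]

[... 926 characters left out ...]
.764 0.325 0.008] max [0.826 0.384 0.1  ]
[258. 189.] 794 min [0.611 0.225 0.008] max [0.699 0.357 0.068]
[432. 216.] 2856 min [ 0.81  -0.183  0.008] max [0.909 0.02  0.1  ]
[232. 216.] 340 min [0.508 0.215 0.008] max [0.554 0.255 0.043]
[346. 227.] 85 min [0.7   0.007 0.008] max [0.738 0.062 0.019]
[200. 235.] 477 min [0.407 0.188 0.008] max [0.452 0.245 0.044]
[308. 246.] 644 min [ 0.553 -0.003  0.008] max [0.6   0.044 0.064]
[150. 249.] 402 min [0.3   0.211 0.008] max [0.342 0.261 0.043]
[244. 268.] 948 min [0.395 0.011 0.008] max [0.448 0.064 0.073]
[403. 339.] 5155 min [ 0.455 -0.346  0.013] max [ 0.601 -0.153  0.1  ]
[293. 384.] 453 min [ 0.3   -0.231  0.009] max [ 0.362 -0.195  0.023]
```

View pics/c1.png

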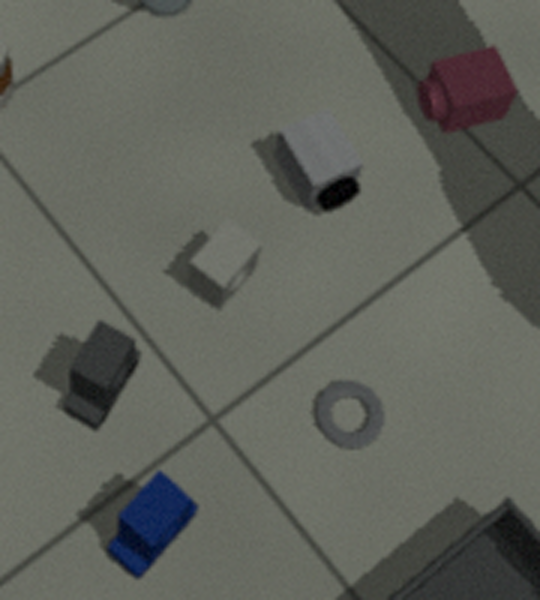

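View pics/c2.png

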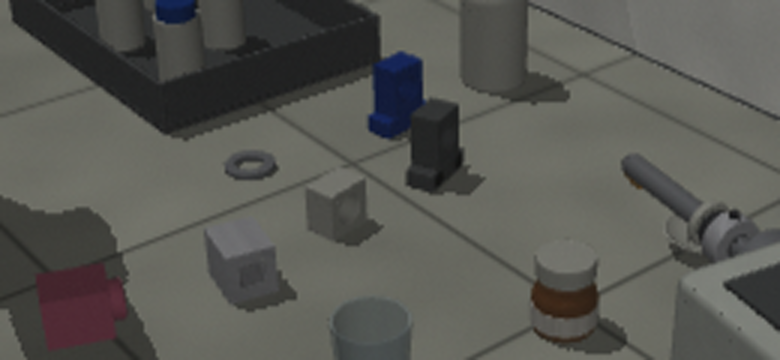

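View pics/c3.png

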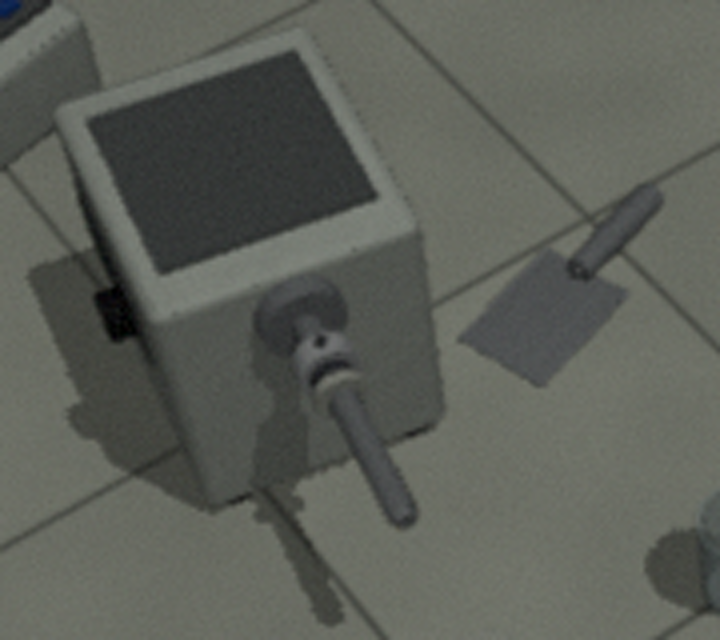

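Grey carrier (crop 1: (100,370), scene (283,324)) matches the description, while the identical shape at (300,374) is blue. The cap is the aluminium block with the black boss at (357,255), and the one at (405,229) is pink. Next I measure poses.

Run:
```python
from h import *
for n in("scene","side"):
    z=load(f"pics/{n}0.npz"); w=cloud(z)
    for k,c,zt in (("carrier",(.643,.25),.063),("spacer",(.531,.236),.04),("cap",(.431,.22),.04)):
        m=(np.hypot(w[...,0]-c[0],w[...,1]-c[1])<.045)&(np.abs(w[...,2]-zt)<.006)
        p=w[m]; r=cv2.minAreaRect((p[:,:2]*1000).astype(np.float32)); print(n,k,m.sum(),'med',np.median(p,0).round(4),[np.round(a,1) for a in r])
    # spindle
    m=(w[...,2]>.13)&(w[...,2]<.17)&(w[...,0]>.5)&(w[...,0]<.66)&(w[...,1]>-.15)&(w[...,1]<.05)
    p=w[m]; ys=p[:,1]
    for a in np.arange(-.15,.02,.01):
        q=p[(ys>=a)&(ys<a+.01)]
        if len(q)>3: print(round(a,3),len(q),'x',np.percentile(q[:,0],[2,50,98]).round(4),'z',np.percentile(q[:,2],[50,98]).round(4))
    print('ymax',ys.max(), 'spindle pts',m.sum())
    # housing edges
    m=(np.abs(w[...,2]-.181)<.006)&(np.abs(w[...,0]-.55)<.15)&(w[...,1]>-.4)&(w[...,1]<-.1)
    r=cv2.minAreaRect((w[m][:,:2]*1000).astype(np.float32)); print('housing',r)
```

```text
scene carrier 287 med [0.6421 0.2521 0.0623] [array([641.8, 251.3]), array([37.5, 26.5]), np.float64(22.2)]
scene spacer 296 med [0.5323 0.2397 0.0391] [array([532. , 239.2]), array([41.4, 28.7]), np.float64(12.8)]
scene cap 436 med [0.4327 0.2198 0.039 ] [array([431.8, 222.6]), array([57.1, 39.2]), np.float64(79.3)]
-0.15 103 x [0.5412 0.5527 0.5726] z [0.1555 0.1672]
-0.14 13 x [0.5619 0.5716 0.5838] z [0.156  0.1619]
-0.13 56 x [0.5558 0.5727 0.5859] z [0.1629 0.1692]
-0.12 98 x [0.5551 0.5716 0.5849] z [0.1588 0.1664]
-0.11 58 x [0.5626 0.5806 0.5876] z [0.1581 0.165 ]
-0.1 69 x [0.5603 0.5724 0.583 ] z [0.1556 0.1637]
-0.09 27 x [0.5702 0.5773 0.5844] z [0.1556 0.158 ]
-0.08 36 x [0.5713 0.579  0.586 ] z [0.1552 0.159 ]
-0.07 34 x [0.5731 0.5812 0.5879] z [0.1554 0.1583]
-0.06 33 x [0.575  0.5843 0.5908] z [0.1553 0.1591]
-0.05 35 x [0.5774 0.5853 0.5917] z [0.1554 0.1576]
-0.04 38 x [0.5796 0.5888 0.5948] z [0.1553 0.1581]
-0.03 35 x [0.5821 0.5898 0.5957] z [0.1551 0.1587]
-0.02 26 x [0.5839 0.59   0.595 ] z [0.1513 0.1579]
ymax -0.01614891611879327 spindle pts 661
housing ((5
[... 494 characters left out ...]
 0.5762] z [0.1601 0.1691]
-0.12 40 x [0.5533 0.5585 0.5713] z [0.1588 0.1672]
-0.11 90 x [0.5581 0.5643 0.5813] z [0.1596 0.1667]
-0.1 20 x [0.5607 0.5693 0.5771] z [0.157  0.1624]
-0.09 33 x [0.5685 0.5716 0.5806] z [0.1562 0.1602]
-0.08 37 x [0.5701 0.5738 0.5826] z [0.1563 0.1595]
-0.07 28 x [0.5723 0.5759 0.5838] z [0.1572 0.1592]
-0.06 35 x [0.575  0.5773 0.5861] z [0.1561 0.159 ]
-0.05 31 x [0.5763 0.5802 0.5899] z [0.1571 0.1599]
-0.04 36 x [0.5779 0.582  0.5894] z [0.155  0.1597]
-0.03 28 x [0.5805 0.5839 0.592 ] z [0.1552 0.1592]
ymax -0.017683550930179138 spindle pts 562
housing ((545.0440063476562, -244.62557983398438), (178.56373596191406, 149.32833862304688), 78.58818054199219)
```

Spindle: tip ≈ (0.590, -0.017), axis yawed 11.4° from +y towards +x. The housing edge (78.6°) agrees. Part x-axis yaws are carrier +21°, spacer +12.5°, cap -10.7°. Next I move the wrist camera over the parts.

```bash
cat >> h.py <<'E'
def rot(q):
    w,x,y,z=q
    return np.array([[1-2*(y*y+z*z),2*(x*y-z*w),2*(x*z+y*w)],[2*(x*y+z*w),1-2*(x*x+z*z),2*(y*z-x*w)],[2*(x*z-y*w),2*(y*z+x*w),1-2*(x*x+y*y)]])
def yaw(R): return np.degrees(np.arctan2(R[1,1],R[0,1]))
def go(target,yawt=None,start=None,yaw0=None):
    """total rz, then the tool-axis shifts (mm) after the turn"""
    from workcell import state
    s=state(); R=rot(s['orientation']); p=np.array(s['ee_pos']) if start is None else np.array(start)
    y0=yaw(R) if yaw0 is None else yaw0
    yt=y0 if yawt is None else yawt
    a=np.radians(yt); d=(np.array(target)-p)*1000
    tx=np.array([-np.sin(a),np.cos(a),0]);ty=np.array([np.cos(a),np.sin(a),0])
    tot=np.array([d@tx,d@ty,-d[2]])
    print('pos',p.round(4),'yaw',round(y0,2),'tilt z',R[:,2].round(4),'rz total',round(y0-yt,2),'shift',tot.round(1),'norm',round(np.linalg.norm(tot),1))
E
python3 -c "
from h import *
go((.60,.20,.25),21)"
```

```text
pos [0.2438 0.6021 0.2475] yaw 67.96 tilt z [-5.0e-04 -1.4e-03 -1.0e+00] rz total 46.96 shift [-503.   188.5   -2.5] norm 537.2
```

```bash
python3 -m pendant '[0,0,0,0,0,0,7, 0,0,0,0,0,0,7, 0,0,0,0,0,0,7, 0,0,0,0,0,0,7, 0,0,0,0,0,0,7]' 20; python3 -m pendant '[0,-36,14,0,0,0,6, 0,-36,14,0,0,0,6, 0,-36,14,0,0,0,0, 0,-36,14,0,0,0,0, 0,-36,14,0,0,0,0]'
```

```text
time: 0.57
ee_pos: [0.2439, 0.6023, 0.2479]
orientation: [0.0, 0.48, 0.877, -0.0]
force: [-0.5, 0.2, 0.7]
opening: 0.0853
time: 0.98
ee_pos: [0.3828, 0.4668, 0.248]
orientation: [0.0, 0.567, 0.824, -0.0]
force: [0.3, 1.3, 0.4]
opening: 0.0858
```

```bash
python3 -m pendant '[0,-36,14,0,0,0,0, 0,-36,14,0,0,0,0, 0,-36,14,0,0,0,0, 0,-36,14,0,0,0,0, 0,-36,14,0,0,0,0]'; python3 -m pendant '[0,-36,14,0,0,0,0, 0,-36,14,0,0,0,0, 0,-36,14,0,0,0,0, 0,0,0,0,0,0,0, 0,0,0,0,0,0,0]'
python3 - <<'E'
from workcell import state, imaging
from h import *
go((.6,.2,.25),21)
n="wrist"; p=imaging.camera_params(n)
im,d=imaging.capture(n); cv2.imwrite(f"pics/w1.png",im[:,:,::-1]); np.savez(f"pics/w1.npz",im=im,d=d,**p)
E
```

```text
time: 1.4
ee_pos: [0.5125, 0.3237, 0.2482]
orientation: [-0.0, 0.567, 0.824, -0.0]
force: [1.0, 0.3, 0.8]
opening: 0.0856
time: 1.82
ee_pos: [0.5911, 0.2358, 0.248]
orientation: [0.001, 0.569, 0.822, -0.001]
force: [-1.5, -0.5, -0.0]
opening: 0.0854
pos [0.5911 0.2358 0.248 ] yaw 20.59 tilt z [ 2.0e-04 -1.5e-03 -1.0e+00] rz total -0.41 shift [-36.7  -4.5  -2. ] norm 37.0
```

View pics/w1.png

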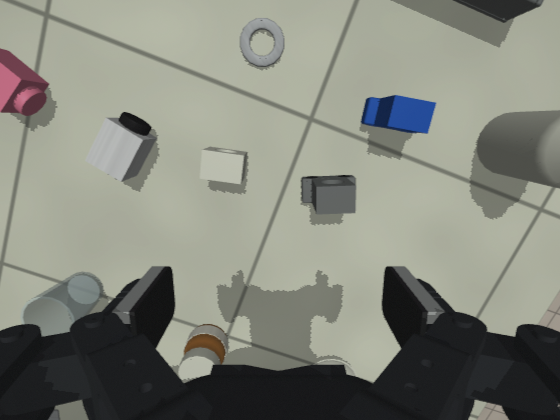

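The wrist view shows carrier (332,195), spacer (223,165), cap (120,148) with its boss up and away, and blue (400,115).

```bash
cat >> h.py <<'E'
def tops(f,items,dz=.004):
    z=load(f); w=cloud(z)
    for k,c,zt in items:
        m=(np.hypot(w[...,0]-c[0],w[...,1]-c[1])<.05)&(np.abs(w[...,2]-zt)<dz)
        p=w[m]; r=cv2.minAreaRect((p[:,:2]*1000).astype(np.float32)); print(k,m.sum(),'z',np.median(p[:,2]).round(4),[np.round(a,1).tolist() for a in r])
E
python3 - <<'E'
from h import *
tops("pics/w1.npz",(("carrier",(.643,.25),.063),("spacer",(.531,.236),.04),("cap",(.431,.22),.04)))
z=load("pics/w1.npz"); w=cloud(z); print(np.nanmedian(w[230:260,250:300,2]))
crop(z['im'],60,80,460,260,2,"pics/c4.png")
E
```

```text
carrier 1110 z 0.062 [[641.9, 250.3], [36.2, 26.6], 22.4]
spacer 1237 z 0.039 [[531.9, 237.9], [40.2, 28.2], 12.9]
cap 2079 z 0.039 [[431.3, 216.9], [47.8, 38.6], 78.4]
-0.0009632630662501568
```

View pics/c4.png

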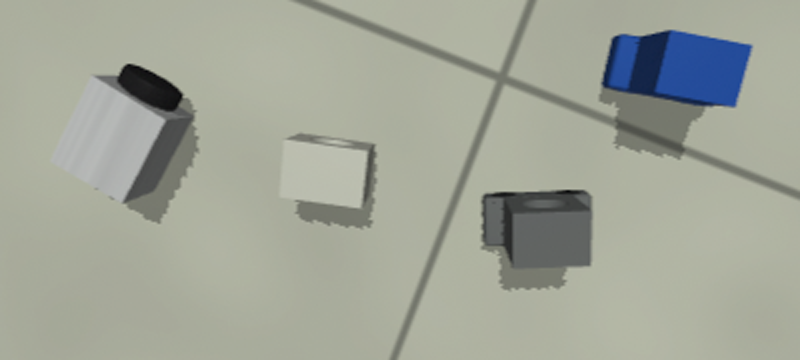

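Carrier confirmed: 36.2×26.6 mm top, z 62 mm, grey, at (0.6419, 0.2503), yaw 22.4°.

```bash
python3 -c "
from h import *
go((.6419,.2503,.12),22.4)"
```

```text
pos [0.5896 0.2387 0.2478] yaw 20.83 tilt z [-0.001  0.    -1.   ] rz total -1.57 shift [ -9.2  52.7 127.8] norm 138.6
```

```bash
python3 -m pendant '[0,-2,13,32,0,0,-1.6, 0,-2,13,32,0,0,0, 0,-2,13,32,0,0,0, 0,-3,13.5,32,0,0,0, 0,0,0,0,0,0,0]';python3 -m pendant '[0,0,0,0,0,0,0, 0,0,0,0,0,0,0]'; python3 -c "
from h import *
go((.6419,.2503,.046),22.4)"
```

```text
time: 2.28
ee_pos: [0.6373, 0.2525, 0.1121]
orientation: [-0.004, 0.554, 0.833, -0.005]
force: [-1.6, 0.0, -0.6]
opening: 0.0854
time: 2.45
ee_pos: [0.6412, 0.2526, 0.1216]
orientation: [-0.0, 0.554, 0.832, 0.001]
force: [1.0, 0.6, -0.4]
opening: 0.0852
pos [0.6412 0.2526 0.1216] yaw 22.67 tilt z [ 8.0e-04  1.3e-03 -1.0e+00] rz total 0.27 shift [-2.4 -0.2 75.6] norm 75.7
```

```bash
python3 -m pendant '[0,-2,0,25,0,0,0, 0,0,0,25,0,0,0, 0,0,0,15,0,0,0, 0,0,0,10,0,0,0, 0,0,0,0,0,0,0]';python3 -m pendant '[0,0,0,0,0,0,0, 0,0,0,0,0,0,0]'
python3 - <<'E'
from workcell import state, imaging
from h import *
go((.6419,.2503,.046),22.4)
n="wrist"; p=imaging.camera_params(n)
im,d=imaging.capture(n); cv2.imwrite(f"pics/w2.png",im[:,:,::-1])
E
```

```text
time: 2.87
ee_pos: [0.6412, 0.2494, 0.0446]
orientation: [-0.001, 0.555, 0.832, -0.001]
force: [-0.6, -0.7, -0.3]
opening: 0.0856
time: 3.03
ee_pos: [0.6435, 0.2496, 0.0472]
orientation: [0.001, 0.555, 0.832, 0.001]
force: [0.8, -0.5, -0.0]
opening: 0.0852
pos [0.6435 0.2496 0.0472] yaw 22.56 tilt z [ 0.0028  0.0014 -1.    ] rz total 0.16 shift [ 1.3 -1.2  1.2] norm 2.1
```

View pics/w2.png

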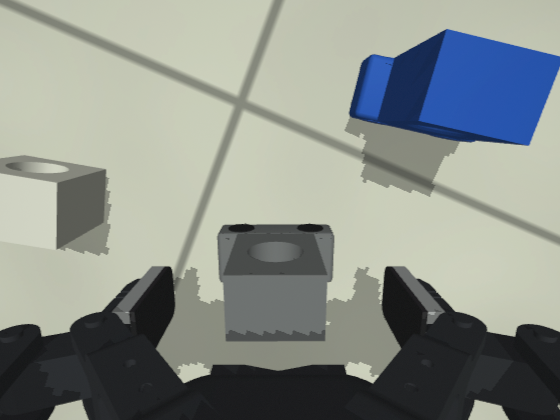

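The carrier is centred between the fingers at (275,290). Closing.

```bash
python3 -m pendant '[255,0,0,0,0,0,0, 255,0,0,0,0,0,0, 255,0,0,0,0,0,0, 255,0,0,0,0,0,0, 255,0,0,0,0,0,0]' 30;python3 -m pendant '[255,0,0,0,0,0,0, 255,0,0,0,0,0,0, 255,0,0,0,0,0,0]'; python3 -c "
from h import *
go((.6419,.2503,.22),22.4)"
```

```text
time: 3.5
ee_pos: [0.6426, 0.2492, 0.0457]
orientation: [0.0, 0.555, 0.832, 0.0]
force: [0.9, 1.4, 3.6]
opening: 0.0356
time: 3.75
ee_pos: [0.6427, 0.2492, 0.0457]
orientation: [0.0, 0.555, 0.832, 0.0]
force: [-0.5, -0.6, 2.2]
opening: 0.0357
pos [0.6427 0.2492 0.0457] yaw 22.55 tilt z [ 7.e-04  3.e-04 -1.e+00] rz total 0.15 shift [   1.3   -0.3 -174.3] norm 174.3
```

```bash
python3 -m pendant '[255,0,0,-10,0,0,0, 255,0,0,-25,0,0,0, 255,0,0,-40,0,0,0, 255,0,0,-40,0,0,0, 255,0,0,-40,0,0,0]'; python3 -m pendant '[255,0,0,-40,0,0,6.8, 255,0,0,-40,0,0,6.8, 255,0,0,-20,0,0,6.8, 255,0,0,0,0,0,6.8, 255,0,0,0,0,0,6.8]'; python3 -c "
from h import *
go((.56,-.14,.30),-11.4)"
```

```text
time: 4.17
ee_pos: [0.6415, 0.2487, 0.2017]
orientation: [-0.0, 0.555, 0.832, -0.001]
force: [0.6, 1.0, -0.6]
opening: 0.0357
time: 4.58
ee_pos: [0.6429, 0.249, 0.3031]
orientation: [0.0, 0.776, 0.631, 0.002]
force: [-0.1, 0.2, -2.5]
opening: 0.0357
pos [0.6429 0.249  0.3031] yaw -11.79 tilt z [ 0.0033  0.0019 -1.    ] rz total -0.39 shift [-397.7   -4.3    3.1] norm 397.7
```

```bash
python3 -m pendant '[255,-40,0,0,0,0,0, 255,-40,0,0,0,0,0, 255,-40,0,0,0,0,0, 255,-40,0,0,0,0,0, 255,-40,0,0,0,0,0]'; python3 -m pendant '[255,-40,0,0,0,0,0, 255,-40,0,0,0,0,0, 255,-40,0,0,0,0,0, 255,-40,0,0,0,0,0, 255,-30,0,0,0,0,0]';python3 -m pendant '[255,0,0,0,0,0,0, 255,0,0,0,0,0,0, 255,0,0,0,0,0,0]'
python3 - <<'E'
from workcell import state, imaging
from h import *
go((.56,-.14,.30),-11.4)
for n in("wrist","scene","side"):
    p=imaging.camera_params(n)
    im,d=imaging.capture(n); cv2.imwrite(f"pics/{n}3.png",im[:,:,::-1]); np.savez(f"pics/{n}3.npz",im=im,d=d,**p)
E
```

```text
time: 5.0
ee_pos: [0.6014, 0.0512, 0.3003]
orientation: [-0.0, 0.774, 0.633, -0.0]
force: [1.0, -0.5, -1.1]
opening: 0.0356
time: 5.42
ee_pos: [0.5628, -0.1374, 0.3007]
orientation: [0.0, 0.775, 0.632, -0.0]
force: [0.2, 0.3, -0.5]
opening: 0.0355
time: 5.67
ee_pos: [0.5648, -0.1324, 0.3002]
orientation: [-0.001, 0.774, 0.633, 0.0]
force: [0.4, -0.1, -0.9]
opening: 0.0359
pos [ 0.5648 -0.1324  0.3002] yaw -11.43 tilt z [-2.0e-04  1.5e-03 -1.0e+00] rz total -0.03 shift [-8.4 -3.2  0.2] norm 9.0
```

View pics/wrist3.png

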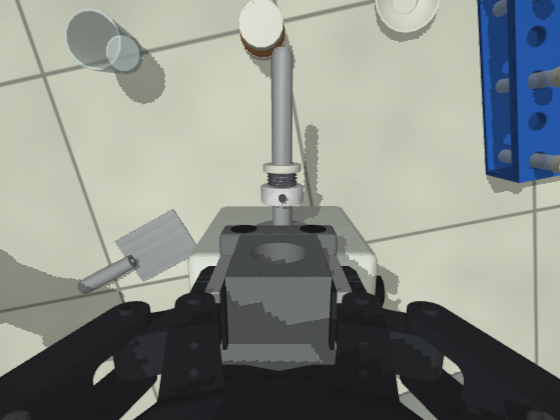

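Wrist view: the spindle runs from its tip (281,48) back to the pad (281,165). The spring and collar are at (281,190), with the jar beyond at (262,25).

Run:
```python
from h import *
z=load("pics/wrist3.npz"); w=cloud(z)
# spindle rows: edges in image from depth
d=z['d']
L=[]
for v in range(44,215,4):
    r=w[v,200:360]; m=(r[:,2]>.138)&(r[:,2]<.18)
    if m.sum()>2:
        q=r[m]; u=np.where(m)[0]+200; L.append((v,u.min(),u.max()))
        print(v,u.min(),u.max(),'zmax',q[:,2].max().round(4),'mid',((q[0]+q[-1])/2).round(4),'width',np.linalg.norm(q[0,:2]-q[-1,:2]).round(4))
# axis fit using ray cast of mid pixel onto z=.150-plane
def ray(u,v,zz):
    c=np.array([(u-z['cx'])/z['fx'],(v-z['cy'])/z['fy'],1]); o=-z['R'].T@z['t']; dd=z['R'].T@c
    return o+dd*(zz-o[2])/dd[2]
P=np.array([ray((a+b)/2,v,.150) for v,a,b in L if 56<v<160])
k=np.polyfit(P[:,1],P[:,0],1); print('axis x=k*y+b',k,'yaw',np.degrees(np.arctan(k[0])))
print('tip y', [ray(281,v,.150).round(4).tolist() for v in (45,46,47,48,49,50)])
crop(z['im'],230,30,330,230,4,"pics/c5.png")
```

```text
48 274 288 zmax 0.1556 mid [ 0.5904 -0.0186  0.1522] width 0.0101
52 272 290 zmax 0.1571 mid [ 0.5899 -0.0213  0.1524] width 0.013
56 270 291 zmax 0.1582 mid [ 0.5891 -0.0234  0.1501] width 0.0153
60 270 291 zmax 0.1575 mid [ 0.5886 -0.026   0.1497] width 0.0154
64 271 291 zmax 0.1582 mid [ 0.5884 -0.029   0.1515] width 0.0146
68 271 291 zmax 0.1583 mid [ 0.5878 -0.0317  0.1518] width 0.0146
72 271 291 zmax 0.1572 mid [ 0.5873 -0.0343  0.1512] width 0.0147
76 271 291 zmax 0.1579 mid [ 0.5868 -0.0369  0.1504] width 0.0148
80 271 291 zmax 0.1571 mid [ 0.5862 -0.0397  0.1506] width 0.0148
84 271 291 zmax 0.1578 mid [ 0.5857 -0.0425  0.1519] width 0.0148
88 271 291 zmax 0.1573 mid [ 0.5852 -0.0452  0.1507] width 0.0149
92 271 291 zmax 0.1576 mid [ 0.5846 -0.048   0.1516] width 0.0149
96 271 291 zmax 0.1571 mid [ 0.584  -0.0507  0.1509] width 0.015
100 271 291 zmax 0.158 mid [ 0.5835 -0.0535  0.1502] width 0.015
104 271 291 zmax 0.1575 mid [ 0.5829 -0.0564  0.1516] width 0.015
108 271 291 zmax 0.1574 mid [ 0.5824 -0.0591  0.1507] width 0.0151
112 271 291 zmax 0.1577 mid [ 0.5818 -0.062   
[... 1210 characters left out ...]
6 ] width 0.0308
188 261 302 zmax 0.1658 mid [ 0.5709 -0.1191  0.152 ] width 0.0327
192 261 302 zmax 0.1669 mid [ 0.5701 -0.1224  0.1515] width 0.0328
196 261 302 zmax 0.1702 mid [ 0.5696 -0.1256  0.1515] width 0.033
200 261 302 zmax 0.1699 mid [ 0.5689 -0.129   0.1505] width 0.0332
204 264 298 zmax 0.1668 mid [ 0.5681 -0.1303  0.1588] width 0.0267
208 272 290 zmax 0.1578 mid [ 0.5671 -0.1354  0.1509] width 0.0146
212 272 290 zmax 0.158 mid [ 0.5665 -0.1386  0.1511] width 0.0147
axis x=k*y+b [0.19873021 0.59409531] yaw 11.239959980810479
tip y [[0.5909, -0.0163, 0.15], [0.5908, -0.0169, 0.15], [0.5907, -0.0176, 0.15], [0.5905, -0.0182, 0.15], [0.5904, -0.0189, 0.15], [0.5903, -0.0196, 0.15]]
```

View pics/c5.png

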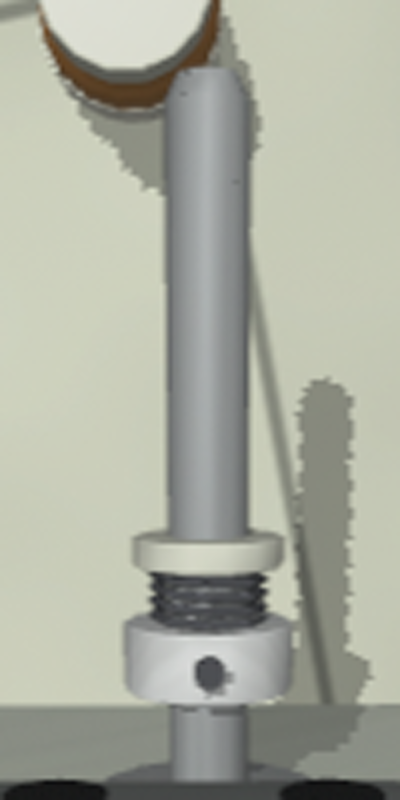

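Run:
```python
from h import *
z=load("pics/wrist3.npz"); w=cloud(z); im=z['im'].astype(int)
def ray(u,v,zz):
    c=np.array([(u-z['cx'])/z['fx'],(v-z['cy'])/z['fy'],1]); o=-z['R'].T@z['t']; dd=z['R'].T@c
    return o+dd*(zz-o[2])/dd[2]
a=np.array([np.sin(np.radians(11.3)),np.cos(np.radians(11.3)),0])
print('cam',-z['R'].T@z['t'])
print([im[v,281].tolist() for v in range(43,50)]); print([(v,im[v,276:287].mean((0,1)).round(),z['d'][v,281].round(4)) for v in range(158,178)])
tip=ray(281,46.5,.1555); print('tip',tip, tip@a)
for v in (161.5,162.5,163.5): q=ray(281,v,.165); print(v,q,(tip-q)@a)
q=ray(281,172,.165);print('pad back',(tip-q)@a)
for v in(183,184,185): q=ray(281,v,.1675);print('collar front',(tip-q)@a)
```

```text
cam [ 0.57834897 -0.06854244  0.4249131 ]
[[80, 58, 34], [79, 59, 37], [91, 76, 59], [116, 110, 100], [157, 159, 160], [159, 162, 162], [161, 165, 165]]
[(158, np.float64(154.0), np.float32(0.2666)), (159, np.float64(154.0), np.float32(0.2657)), (160, np.float64(153.0), np.float32(0.2668)), (161, np.float64(153.0), np.float32(0.2665)), (162, np.float64(153.0), np.float32(0.2651)), (163, np.float64(153.0), np.float32(0.2666)), (164, np.float64(151.0), np.float32(0.2661)), (165, np.float64(139.0), np.float32(0.2645)), (166, np.float64(203.0), np.float32(0.2601)), (167, np.float64(208.0), np.float32(0.2608)), (168, np.float64(207.0), np.float32(0.26)), (169, np.float64(206.0), np.float32(0.2618)), (170, np.float64(205.0), np.float32(0.2617)), (171, np.float64(204.0), np.float32(0.2622)), (172, np.float64(200.0), np.float32(0.2615)), (173, np.float64(162.0), np.float32(0.2621)), (174, np.float64(83.0), np.float32(0.27)), (175, np.float64(74.0), np.float32(0.2664)), (176, np.float64(78.0), np.float32(0.2657)), (177, np.float64(111.0), np.float32(0.2699))]
tip [ 0.59048192 -0.01828966  0.1555    ] 0.09776754951526777
161.5 [ 0.57467657 -0.09698091  0.165     ] 0.08026279224334286
162.5 [ 0.57453139 -0.09770706  0.165     ] 0.08100331797090896
163.5 [ 0.57438601 -0.09843429  0.165     ] 0.08174493816541889
pad back 0.08809324396486092
collar front 0.09599816340361016
collar front 0.0967554113484228
collar front 0.09751379654364369
```

Pad face is 83 mm behind the tip (allowed 75–89). Next: standoff in front of the tip.

```bash
python3 -c "
from h import *
go((.5988,.0231,.2),-11.3)"; python3 -m pendant '[255,39,0,10,0,0,0, 255,39,0,20,0,0,0, 255,39,0,20,0,0,0, 255,38,2,25,0,0,0, 255,0,0,20,0,0,0]';python3 -m pendant '[255,0,0,0,0,0,0, 255,0,0,0,0,0,0, 255,0,0,0,0,0,0]';python3 -c "
from h import *
go((.5988,.0231,.1542),-11.3)"
```

```text
pos [ 0.5654 -0.1312  0.3   ] yaw -11.27 tilt z [-4.e-04  8.e-04 -1.e+00] rz total 0.03 shift [157.9   2.6 100. ] norm 186.9
time: 6.23
ee_pos: [0.5976, 0.0243, 0.2075]
orientation: [-0.003, 0.769, 0.639, 0.002]
force: [-0.6, 1.8, -1.7]
opening: 0.0356
time: 6.48
ee_pos: [0.5967, 0.0105, 0.2106]
orientation: [0.001, 0.774, 0.633, 0.0]
force: [0.6, 0.1, -1.2]
opening: 0.0356
pos [0.5967 0.0105 0.2106] yaw -11.5 tilt z [ 1.8e-03 -7.0e-04 -1.0e+00] rz total -0.2 shift [12.8 -0.4 56.4] norm 57.8
```

```bash
python3 -m pendant '[255,13,0,20,0,0,-0.2, 255,0,0,20,0,0,0, 255,0,0,16,0,0,0, 255,0,0,0,0,0,0, 255,0,0,0,0,0,0]';python3 -m pendant '[255,0,0,0,0,0,0]';python3 - <<'E'
from workcell import state, imaging
from h import *
go((.5988,.0231,.1542),-11.3)
for n in("wrist","scene","side"):
    p=imaging.camera_params(n)
    im,d=imaging.capture(n); cv2.imwrite(f"pics/{n}4.png",im[:,:,::-1]); np.savez(f"pics/{n}4.npz",im=im,d=d,**p)
    if n=="side": crop(im,280,150,480,290,4,"pics/c6.png")
    if n=="scene": crop(im,160,90,300,230,4,"pics/c7.png")
E
```

```text
time: 6.9
ee_pos: [0.5991, 0.0229, 0.1545]
orientation: [0.0, 0.774, 0.634, 0.0]
force: [-0.2, -0.9, -0.8]
opening: 0.0357
time: 6.98
ee_pos: [0.6001, 0.0231, 0.1555]
orientation: [0.001, 0.773, 0.634, 0.001]
force: [0.4, 0.5, -1.3]
opening: 0.0356
pos [0.6001 0.0231 0.1555] yaw -11.33 tilt z [ 3.6e-03  2.0e-04 -1.0e+00] rz total -0.03 shift [-0.3 -1.2  1.3] norm 1.8
```

View pics/wrist4.png

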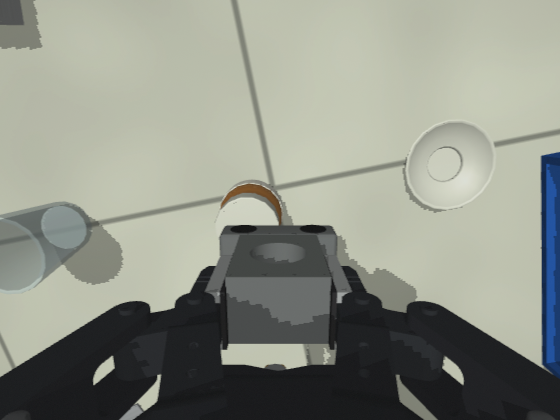

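View pics/c6.png

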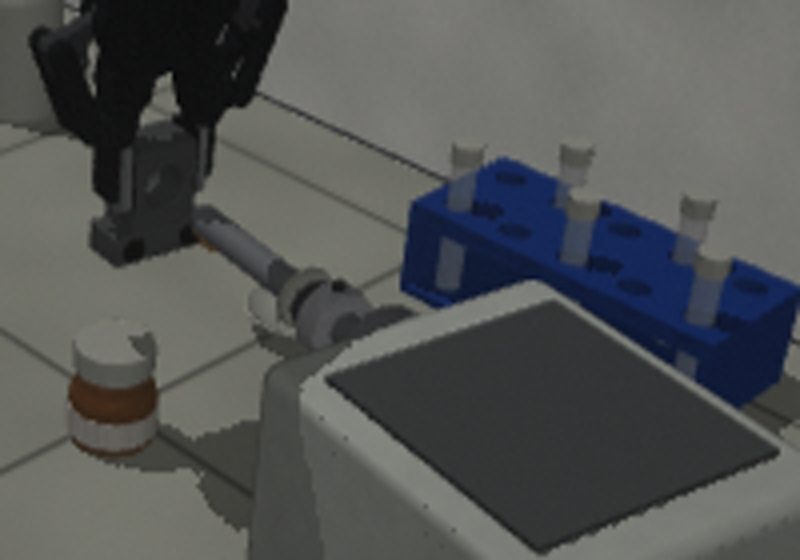

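View pics/c7.png

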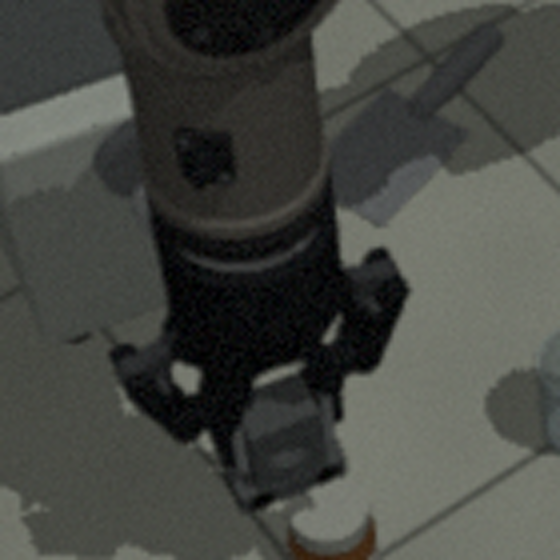

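Run:
```python
from h import *
a=np.array([.1959,.9806,0]); n=np.array([.9806,-.1959,0])
z0=load("pics/side0.npz"); w=cloud(z0); z=load("pics/side4.npz"); w4=cloud(z)
O=-z['R'].T@z['t']
# spindle: points on the cylinder in side0: fit n,z of circle radius 8
m=(w[...,2]>.135)&(w[...,2]<.17)&(np.abs(w@n-.581)<.02)&((w@a)>.025)&((w@a)<.09)
p=w[m]; from scipy.optimize import least_squares
r=least_squares(lambda x:np.hypot(p@n-x[0]-x[2]*(p@a-.05),p[:,2]-x[1])-.008,[.582,.15,0],loss='soft_l1',f_scale=.001); print('side axis n,z,slope',r.x,len(p))
tipmask=w[m]; print('smax side', np.sort((w@a)[(w[...,2]>.14)&(w[...,2]<.165)&(np.abs(w@n-.581)<.012)&(w@a<.12)])[-5:])
# carrier face
s=.1959*.6001+.9806*.0231; print('tcp s',s)
q=w4[165:215,295:340].reshape(-1,3); k=(np.abs(q@n-.583)<.02)&(q[:,2]>.13)&(q[:,2]<.18)&((q@a)>.11)&((q@a)<.16)
q=q[k]; print(len(q),'face s pct',np.percentile(q@a,[2,10,30,50]).round(4))
f=q[(q@a)<np.percentile(q@a,30)+.003]; print('face n',np.percentile(f@n,[1,50,99]).round(4),'z',f[:,2].min(),f[:,2].max())
def ray(u,v,sp):
    c=np.array([(u-z['cx'])/z['fx'],(v-z['cy'])/z['fy'],1]); dd=z['R'].T@c
    return O+dd*(sp-O@a)/(dd@a)
g=ray(280+165/4-.4,150+183/4-.4,s+.0012-.013); print('bore n,z',g@n,g[2])
for sp in(.12,.125,.13): g=ray(320.8,195.3,sp); print(sp,g@n,g[2])
z5=load("pics/scene0.npz"); w=cloud(z5)
m=(w[...,2]>.135)&(w[...,2]<.17)&(np.abs(w@n-.581)<.02)&((w@a)>.025)&((w@a)<.09);p=w[m]
r=least_squares(lambda x:np.hypot(p@n-x[0]-x[2]*(p@a-.05),p[:,2]-x[1])-.008,[.582,.15,0],loss='soft_l1',f_scale=.001); print('scene axis',r.x)
z5=load("pics/wrist3.npz"); w=cloud(z5)
m=(w[...,2]>.14)&(w[...,2]<.17)&(np.abs(w@n-.581)<.02)&((w@a)>.025)&((w@a)<.09);p=w[m]
r=least_squares(lambda x:np.hypot(p@n-x[0]-x[2]*(p@a-.05),p[:,2]-x[1])-.008,[.582,.15,0],loss='soft_l1',f_scale=.001); print('wrist axis',r.x)
crop(z['im'],295,165,345,215,14,"pics/c8.png")
```

```text
side axis n,z,slope [ 0.58276343  0.15084246 -0.005142  ] 215
smax side [0.09360066 0.09439856 0.0963293  0.09647549 0.09738032]
tcp s 0.14021145
424 face s pct [0.1264 0.1276 0.1287 0.1299]
face n [0.5632 0.5821 0.6021] z 0.13005202593434567 0.17797262151947021
bore n,z 0.583656380464565 0.1534758869914658
0.12 0.5777039868170878 0.1591591576479759
0.125 0.5811660563911747 0.1558678952432963
0.13 0.5846281259652616 0.15257663283861672
scene axis [ 0.58209613  0.14884545 -0.00595498]
wrist axis [ 0.58264731  0.14877776 -0.00061417]
```

View pics/c8.png

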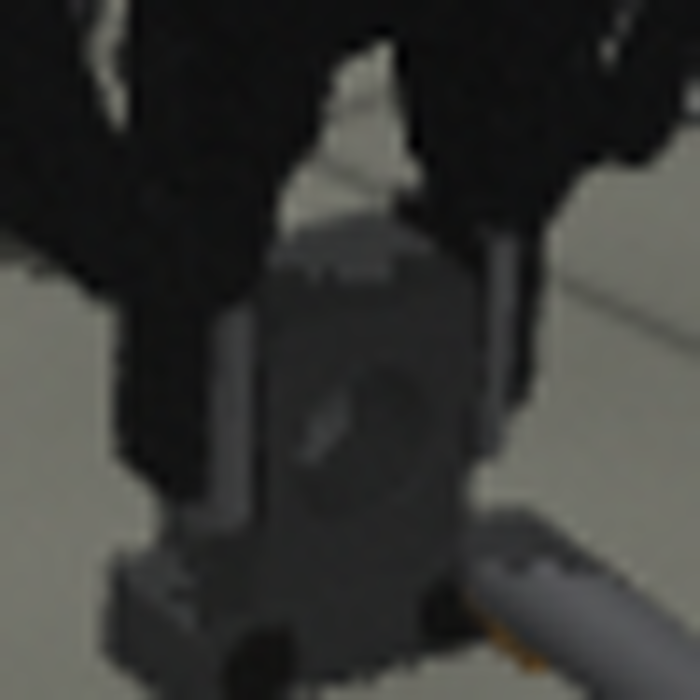

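Run:
```python
from h import *
a=np.array([.1959,.9806,0]); n=np.array([.9806,-.1959,0])
for f in("wrist4","side4","scene4"):
    z=load(f"pics/{f}.npz"); w=cloud(z)
    if f=="wrist4": p=w[285:335,235:325].reshape(-1,3)
    else:
        p=w.reshape(-1,3)
    k=(np.abs(p@n-.583)<.017)&(p[:,2]>.165)&(p[:,2]<.185)&((p@a)>.12)&((p@a)<.16)
    p=p[k]
    if len(p)>5: print(f,len(p),'z',np.percentile(p[:,2],[5,25,50,75,95]).round(4),'n',np.percentile(p@n,[1,50,99]).round(4),'s',np.percentile(p@a,[1,99]).round(4))
go((.5988,.0231,.1542),-11.3)
```

```text
wrist4 4404 z [0.171  0.1716 0.1719 0.1723 0.1728] n [0.5695 0.5847 0.5997] s [0.1326 0.1518]
side4 136 z [0.166  0.1706 0.1734 0.1741 0.1747] n [0.5671 0.5851 0.5995] s [0.1265 0.1548]
scene4 226 z [0.167  0.1706 0.1718 0.1727 0.1739] n [0.5664 0.582  0.5992] s [0.1301 0.1565]
pos [0.5998 0.0238 0.1551] yaw -11.28 tilt z [ 3.e-03  6.e-04 -1.e+00] rz total 0.02 shift [-0.8 -0.8  0.9] norm 1.5
```

```bash
python3 -m pendant '[255,-8,-0.8,1,0,0,0, 255,-10,0,0,0,0,0, 255,-10,0,0,0,0,0, 255,-8,0,0,0,0,0, 255,-6,0,0,0,0,0]';python3 -m pendant '[255,0,0,0,0,0,0, 255,0,0,0,0,0,0]';python3 - <<'E'
from workcell import state, imaging
from h import *
go((.5988,.0231,.1542),-11.3)
for n in("side",):
    p=imaging.camera_params(n)
    im,d=imaging.capture(n);  np.savez(f"pics/{n}5.npz",im=im,d=d,**p)
    crop(im,290,150,390,250,7,"pics/c9.png")
E
```

```text
time: 7.55
ee_pos: [0.5893, -0.0192, 0.1526]
orientation: [0.0, 0.774, 0.634, -0.0]
force: [-0.3, -0.4, -1.4]
opening: 0.0355
time: 7.72
ee_pos: [0.5896, -0.0175, 0.1524]
orientation: [-0.0, 0.773, 0.634, 0.0]
force: [0.1, 1.2, -2.6]
opening: 0.0359
pos [ 0.5896 -0.0175  0.1524] yaw -11.32 tilt z [ 1.e-04  3.e-04 -1.e+00] rz total -0.02 shift [41.6  1.  -1.8] norm 41.6
```

View pics/c9.png

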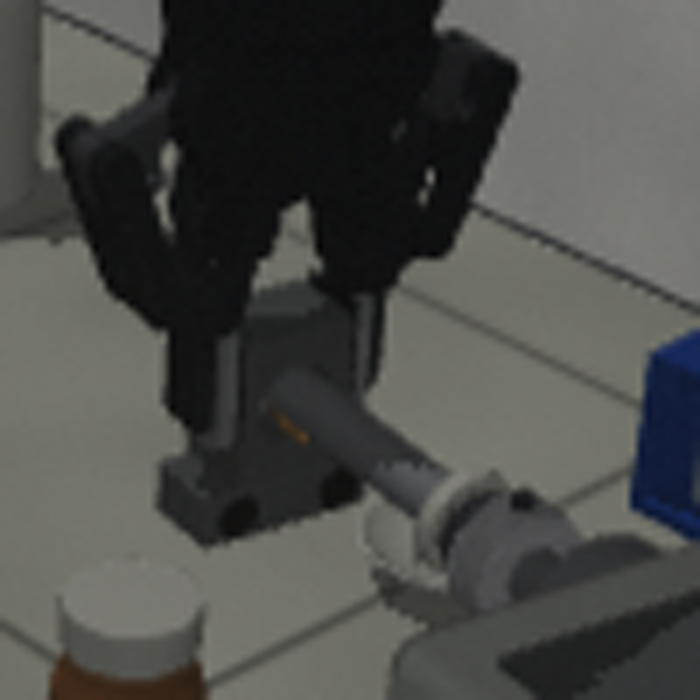

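The spindle tip is inside the bore (crop (290,390)). It sits a little low, so I raise it 1.5 mm and continue.

```bash
python3 -m pendant '[255,-4,0,-1.5,0,0,0, 255,-10,0,0,0,0,0, 255,-12,0,0,0,0,0, 255,-12,0,0,0,0,0, 255,-10,0,0,0,0,0]';python3 -m pendant '[255,-8,0,0,0,0,0, 255,-6,0,0,0,0,0, 255,0,0,0,0,0,0, 255,0,0,0,0,0,0, 255,0,0,0,0,0,0]';python3 - <<'E'
from workcell import state, imaging
from h import *
s=state(); a=np.array([.1959,.9806,0]); print('tcp s',s['ee_pos']@a,'n',s['ee_pos'][0]*.9806-.1959*s['ee_pos'][1],'fs',s['force']@a)
go((.5988,.0231,.1542),-11.3)
for n in("side","wrist"):
    p=imaging.camera_params(n)
    im,d=imaging.capture(n);  np.savez(f"pics/{n}6.npz",im=im,d=d,**p)
    if n=="side":crop(im,290,150,390,250,7,"pics/c10.png")
    else: crop(im,140,160,420,370,2.8,"pics/c11.png")
E
```

```text
time: 8.18
ee_pos: [0.5797, -0.0664, 0.154]
orientation: [0.0, 0.774, 0.634, -0.0]
force: [-0.1, 1.1, -1.2]
opening: 0.0357
time: 8.6
ee_pos: [0.5778, -0.0769, 0.1538]
orientation: [-0.0, 0.773, 0.635, 0.0]
force: [0.3, 0.0, -1.8]
opening: 0.0355
tcp s 0.0377778413898822 n 0.5816725965685617 fs 0.06841076699486798
pos [ 0.5778 -0.0769  0.1538] yaw -11.19 tilt z [ 1.e-04  7.e-04 -1.e+00] rz total 0.11 shift [102.2   1.   -0.4] norm 102.2
```

View pics/c10.png

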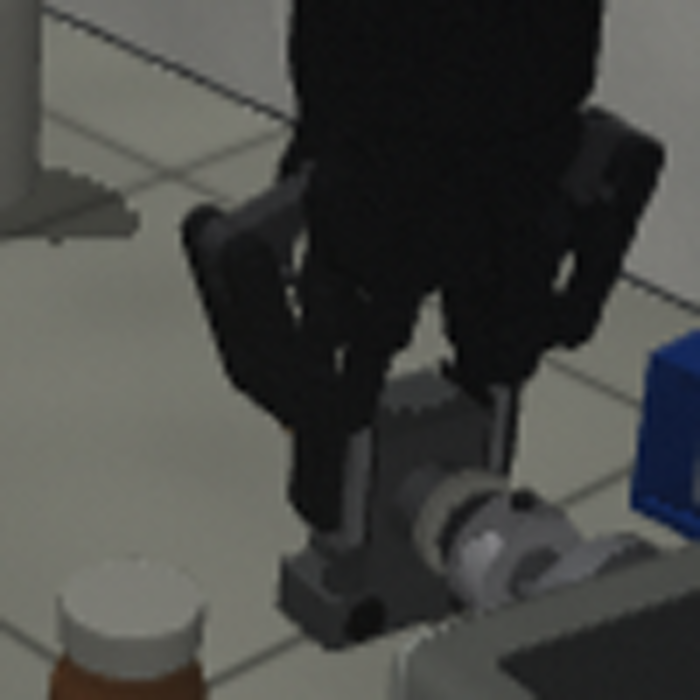

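View pics/c11.png

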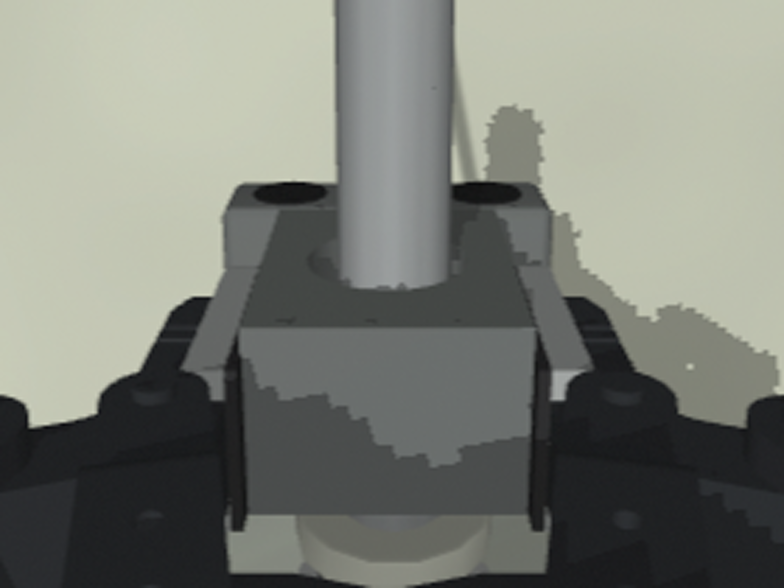

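```bash
python3 -m pendant '[255,-4,0.8,0,0,0,0, 255,-3,0,0,0,0,0, 255,-1,0,0,0,0,0, 255,0,0,0,0,0,0, 255,0,0,0,0,0,0]'; for i in 1 2; do :; done; python3 -m pendant '[255,-1,0,0,0,0,0, 255,0,0,0,0,0,0, 255,0,0,0,0,0,0]'
```

```text
time: 9.12
ee_pos: [0.5768, -0.0858, 0.1539]
orientation: [-0.0, 0.773, 0.634, 0.0]
force: [-0.2, 0.1, -1.1]
opening: 0.0357
time: 9.37
ee_pos: [0.5767, -0.0866, 0.1539]
orientation: [-0.0, 0.773, 0.634, 0.0]
force: [0.7, 0.7, -0.7]
opening: 0.0355
```

```bash
python3 -m pendant '[255,-1,0,0,0,0,0, 255,0,0,0,0,0,0, 255,0,0,0,0,0,0]';  python3 -m pendant '[255,-1,0,0,0,0,0, 255,0,0,0,0,0,0, 255,0,0,0,0,0,0]'
```

```text
time: 9.62
ee_pos: [0.5765, -0.0877, 0.1539]
orientation: [-0.0, 0.773, 0.634, 0.0]
force: [-0.8, 0.6, -2.0]
opening: 0.0359
time: 9.87
ee_pos: [0.5763, -0.0887, 0.1539]
orientation: [0.0, 0.773, 0.634, 0.0]
force: [0.2, 0.7, -1.6]
opening: 0.0354
```

```bash
python3 -m pendant '[255,-1,0,0,0,0,0, 255,0,0,0,0,0,0, 255,0,0,0,0,0,0]';python3 - <<'E'
from workcell import state, imaging
from h import *
s=state(); a=np.array([.1959,.9806,0]); print('tcp s',s['ee_pos']@a,'n',s['ee_pos'][0]*.9806-.1959*s['ee_pos'][1],'fs',s['force']@a)
for n in("wrist",):
    p=imaging.camera_params(n)
    im,d=imaging.capture(n);  np.savez(f"pics/{n}7.npz",im=im,d=d,**p)
    crop(im,140,160,420,370,2.8,"pics/c12.png")
E
```

```text
time: 10.12
ee_pos: [0.5761, -0.0894, 0.1539]
orientation: [-0.0, 0.773, 0.634, 0.0]
force: [1.0, 0.8, -2.0]
opening: 0.0354
tcp s 0.02516425117279851 n 0.5824595216249518 fs 0.9857779711772597
```

View pics/c12.png

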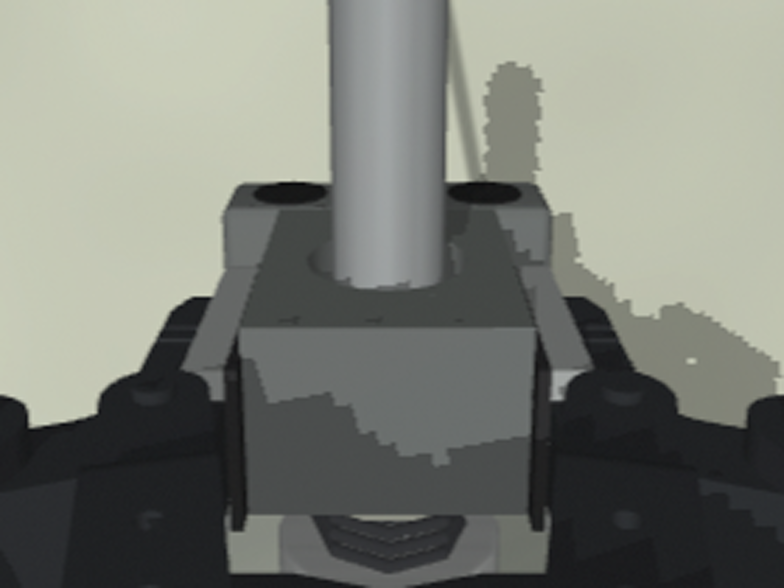

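Pad contact: about 1 N at 1.4 mm press, in agreement with the vision estimate. Releasing the carrier and rising.

```bash
python3 -m pendant '[0,0,0,0,0,0,0, 0,0,0,0,0,0,0, 0,0,0,0,0,0,0, 0,0,0,0,0,0,0, 0,0,0,-20,0,0,0]'; python3 -m pendant '[0,0,0,-30,0,0,0, 0,0,0,-40,0,0,0, 0,0,0,-30,0,0,0, 0,0,0,0,0,0,0]'
python3 - <<'E'
from workcell import state, imaging
from h import *
go((.5319,.2379,.26),12.9)
for n in("wrist","side"):
    p=imaging.camera_params(n)
    im,d=imaging.capture(n);  np.savez(f"pics/{n}8.npz",im=im,d=d,**p);cv2.imwrite(f"pics/{n}8.png",im[:,:,::-1])
    if n=="side":crop(im,290,150,390,250,7,"pics/c13.png")
E
```

```text
time: 10.58
ee_pos: [0.5735, -0.0889, 0.1708]
orientation: [-0.002, 0.773, 0.635, -0.003]
force: [0.3, 0.6, -0.1]
opening: 0.0854
time: 10.92
ee_pos: [0.5798, -0.091, 0.281]
orientation: [0.004, 0.773, 0.634, 0.005]
force: [1.3, -0.5, 0.5]
opening: 0.0853
pos [ 0.5798 -0.091   0.281 ] yaw -11.27 tilt z [ 1.280e-02 -4.000e-04 -9.999e-01] rz total -24.17 shift [331.2  26.8  21. ] norm 333.0
```

View pics/wrist8.png

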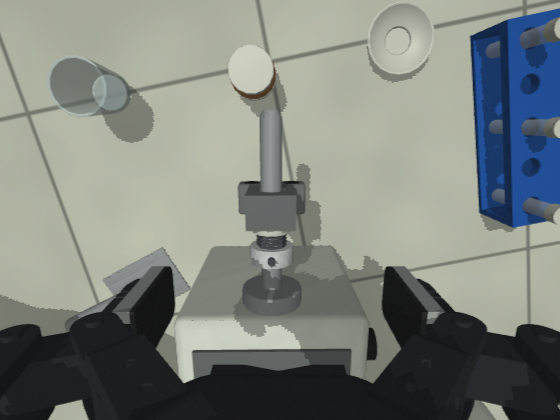

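View pics/c13.png

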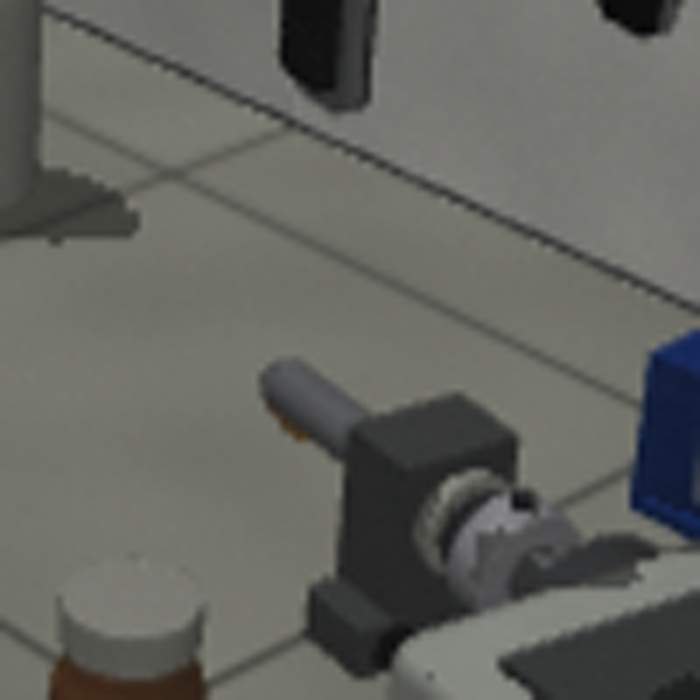

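The carrier hangs on the spindle against the pad. Now the spacer.

```bash
python3 -m pendant '[0,0,0,0,0,0,-6, 0,0,0,0,0,0,-6, 0,0,0,0,0,0,-6, 0,0,0,0,0,0,-6.2, 0,41,3,0,0,0,0]'; python3 -m pendant '[0,41,3,0,0,0,0, 0,41,3,0,0,0,0, 0,41,3,0,0,0,0, 0,41,3,0,0,0,0, 0,41,4,0,0,0,0]'; python3 -m pendant '[0,41,4,0,0,0,0, 0,30,4,25,0,0,0, 0,10,0,37,0,0,0, 0,0,0,38,0,0,0, 0,0,0,38,0,0,0]'; python3 -m pendant '[0,0,0,0,0,0,0, 0,0,0,0,0,0,0, 0,0,0,0,0,0,0]'; python3 -c "
from h import *
go((.5319,.2379,.0225),12.9)"
```

```text
time: 11.43
ee_pos: [0.5686, -0.0589, 0.2725]
orientation: [0.002, 0.627, 0.779, -0.003]
force: [1.3, -0.8, 0.7]
opening: 0.0851
time: 11.85
ee_pos: [0.5375, 0.156, 0.272]
orientation: [-0.001, 0.623, 0.782, -0.001]
force: [1.0, 0.5, -0.8]
opening: 0.0856
time: 12.27
ee_pos: [0.5272, 0.2365, 0.1328]
orientation: [-0.001, 0.622, 0.783, -0.001]
force: [0.3, -0.4, -1.3]
opening: 0.0855
time: 12.52
ee_pos: [0.5299, 0.235, 0.137]
orientation: [0.0, 0.623, 0.782, 0.001]
force: [1.2, 0.0, 0.1]
opening: 0.0854
pos [0.5299 0.235  0.137 ] yaw 12.92 tilt z [ 1.3e-03  5.0e-04 -1.0e+00] rz total 0.02 shift [  2.3   2.6 114.5] norm 114.5
```

```bash
python3 -m pendant '[0,2.3,2.6,25,0,0,0, 0,0,0,30,0,0,0, 0,0,0,25,0,0,0, 0,0,0,18,0,0,0, 0,0,0,8,0,0,0]'; python3 -m pendant '[0,0,0,0,0,0,0, 0,0,0,0,0,0,0]'
python3 - <<'E'
from workcell import state, imaging
from h import *
go((.5319,.2379,.0225),12.9)
n="wrist"; im,d=imaging.capture(n); cv2.imwrite(f"pics/w9.png",im[:,:,::-1])
E
```

```text
time: 12.93
ee_pos: [0.5317, 0.2381, 0.0302]
orientation: [0.0, 0.623, 0.782, 0.001]
force: [-0.8, 0.5, -0.3]
opening: 0.0853
time: 13.1
ee_pos: [0.5327, 0.2385, 0.0318]
orientation: [0.001, 0.623, 0.782, 0.002]
force: [-0.0, 0.4, 0.2]
opening: 0.0849
pos [0.5327 0.2385 0.0318] yaw 12.94 tilt z [ 0.003   0.0017 -1.    ] rz total 0.04 shift [-0.4 -1.   9.3] norm 9.4
```

View pics/w9.png

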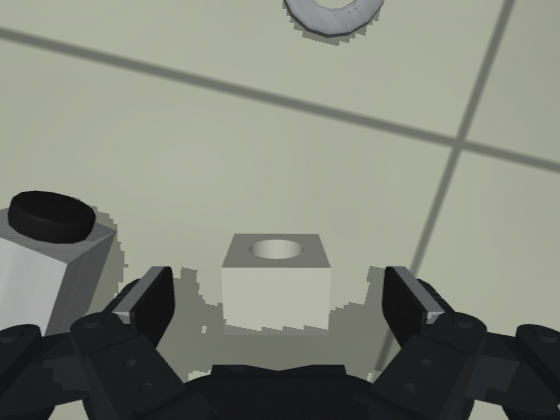

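The spacer is centred at (276,285) with the cap clear to the left. I lower and grip.

```bash
python3 -m pendant '[0,0,0,8.5,0,0,0, 0,0,0,0,0,0,0, 255,0,0,0,0,0,0, 255,0,0,0,0,0,0, 255,0,0,0,0,0,0]' 30; python3 -m pendant '[255,0,0,0,0,0,0, 255,0,0,0,0,0,0, 255,0,0,0,0,0,0, 255,0,0,0,0,0,0]'; python3 -c "
from h import *
go((.5319,.2379,.0225),12.9)"
```

```text
time: 13.57
ee_pos: [0.5312, 0.238, 0.0217]
orientation: [0.0, 0.623, 0.782, 0.0]
force: [0.4, -0.3, -0.1]
opening: 0.0516
time: 13.9
ee_pos: [0.5314, 0.2381, 0.0217]
orientation: [0.0, 0.623, 0.782, 0.0]
force: [-0.4, -0.7, 2.7]
opening: 0.0394
pos [0.5314 0.2381 0.0217] yaw 12.96 tilt z [ 6.e-04  4.e-04 -1.e+00] rz total 0.06 shift [-0.3  0.5 -0.8] norm 1.0
```

```bash
python3 -m pendant '[255,0,0,-10,0,0,0, 255,0,0,-30,0,0,0, 255,0,0,-40,0,0,0, 255,0,0,-40,0,0,0, 255,0,0,-40,0,0,6]'; python3 -m pendant '[255,0,0,-10,0,0,6, 255,0,0,0,0,0,6, 255,0,0,0,0,0,6.3, 255,0,0,0,0,0,0]'; python3 -c "
from h import *
go((.5991,.0251,.19),-11.3)"
```

```text
time: 14.32
ee_pos: [0.5305, 0.2374, 0.1834]
orientation: [-0.0, 0.664, 0.748, -0.0]
force: [1.4, 0.7, -0.1]
opening: 0.0397
time: 14.65
ee_pos: [0.5308, 0.2379, 0.1922]
orientation: [-0.0, 0.774, 0.633, 0.0]
force: [0.3, 0.5, -0.2]
opening: 0.0398
pos [0.5308 0.2379 0.1922] yaw -11.45 tilt z [ 4.e-04  4.e-04 -1.e+00] rz total -0.15 shift [-195.3  108.6    2.2] norm 223.5
```

```bash
python3 -m pendant '[255,-34,19,0,0,0,0, 255,-34,19,0,0,0,0, 255,-34,19,0,0,0,0, 255,-34,19,0,0,0,0, 255,-34,19,0,0,0,0]'; python3 -m pendant '[255,-25,14,10,0,0,-0.1, 255,0,0,15,0,0,0, 255,0,0,14,0,0,0, 255,0,0,0,0,0,0, 255,0,0,0,0,0,0]';python3 -m pendant '[255,0,0,0,0,0,0, 255,0,0,0,0,0,0]'; python3 -c "
from h import *
go((.5991,.0251,.1502),-11.3)"
```

```text
time: 15.07
ee_pos: [0.5906, 0.0509, 0.1914]
orientation: [-0.0, 0.772, 0.635, -0.0]
force: [0.7, 0.6, 0.0]
opening: 0.0399
time: 15.48
ee_pos: [0.5987, 0.0255, 0.1517]
orientation: [-0.001, 0.772, 0.635, -0.001]
force: [0.1, 0.2, -0.0]
opening: 0.0396
time: 15.65
ee_pos: [0.6002, 0.0259, 0.1534]
orientation: [0.0, 0.772, 0.635, 0.001]
force: [0.0, 0.6, -0.2]
opening: 0.0401
pos [0.6002 0.0259 0.1534] yaw -11.14 tilt z [ 1.7e-03  5.0e-04 -1.0e+00] rz total 0.16 shift [-1.  -0.9  3.2] norm 3.5
```

```bash
python3 -m pendant '[255,0,-0.9,2.5,0,0,0.1, 255,0,0,0,0,0,0, 255,0,0,0,0,0,0, 255,0,0,0,0,0,0]'
python3 - <<'E'
from workcell import state, imaging
from h import *
a=np.array([.1959,.9806,0]); n=np.array([.9806,-.1959,0])
go((.5991,.0251,.1502),-11.3)
for f in("wrist","side"):
    p=imaging.camera_params(f); im,d=imaging.capture(f); np.savez(f"pics/{f}10.npz",im=im,d=d,**p); cv2.imwrite(f"pics/{f}10.png",im[:,:,::-1])
    w=cloud(load(f"pics/{f}10.npz")); q=w.reshape(-1,3)
    k=(np.abs(q@n-.583)<.017)&(np.abs(q[:,2]-.17)<.006)&(np.abs(q@a-.142)<.012)
    q=q[k]; print(f,len(q),'z',np.percentile(q[:,2],[25,50,75]).round(4),)
    q=w.reshape(-1,3);k=(np.abs(q@n-.583)<.03)&(np.abs(q[:,2]-.17)<.003)&(np.abs(q@a-.142)<.03); q=q[k]
    print('n',np.percentile(q@n,[1,99]).round(4),'s',np.percentile(q@a,[1,99]).round(4))
    if f=="side": crop(im,290,150,390,250,7,"pics/c14.png")
E
```

```text
time: 15.98
ee_pos: [0.5988, 0.0257, 0.1501]
orientation: [0.0, 0.773, 0.634, 0.0]
force: [0.1, 0.4, -1.7]
opening: 0.0398
pos [0.5988 0.0257 0.1501] yaw -11.32 tilt z [ 3.e-04  2.e-04 -1.e+00] rz total -0.02 shift [-0.5  0.4 -0.1] norm 0.7
wrist 5993 z [0.167  0.1674 0.1678]
n [0.5594 0.6057] s [0.1289 0.1565]
side 86 z [0.1688 0.1695 0.1698]
n [0.5549 0.6082] s [0.1255 0.1554]
```

View pics/c14.png

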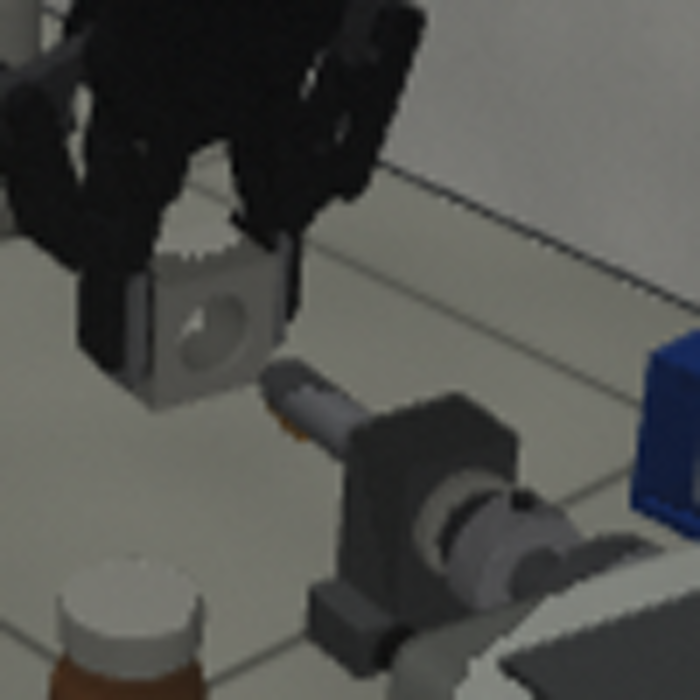

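View pics/wrist10.png

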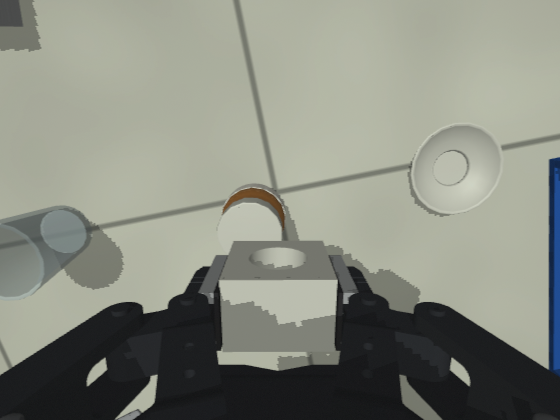

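```bash
python3 -m pendant '[255,-8,0.2,0,0,0,0, 255,-10,0,0,0,0,0, 255,-10,0,0,0,0,0, 255,-8,0,0,0,0,0, 255,-4,0,0,0,0,0]'; python3 -m pendant '[255,0,0,0,0,0,0, 255,0,0,0,0,0,0]'
python3 - <<'E'
from workcell import state, imaging
from h import *
go((.5988,.0257,.1502),-11.3)
f="side";im,d=imaging.capture(f); crop(im,290,150,390,250,7,"pics/c15.png")
E
```

```text
time: 16.5
ee_pos: [0.5905, -0.0166, 0.15]
orientation: [0.0, 0.775, 0.633, -0.0]
force: [0.1, 0.1, -0.1]
opening: 0.0395
time: 16.67
ee_pos: [0.591, -0.0141, 0.1499]
orientation: [-0.0, 0.774, 0.633, 0.0]
force: [0.0, -0.6, -0.8]
opening: 0.0395
pos [ 0.591  -0.0141  0.1499] yaw -11.4 tilt z [ 2.e-04  4.e-04 -1.e+00] rz total -0.1 shift [40.5 -0.2 -0.3] norm 40.5
```

View pics/c15.png

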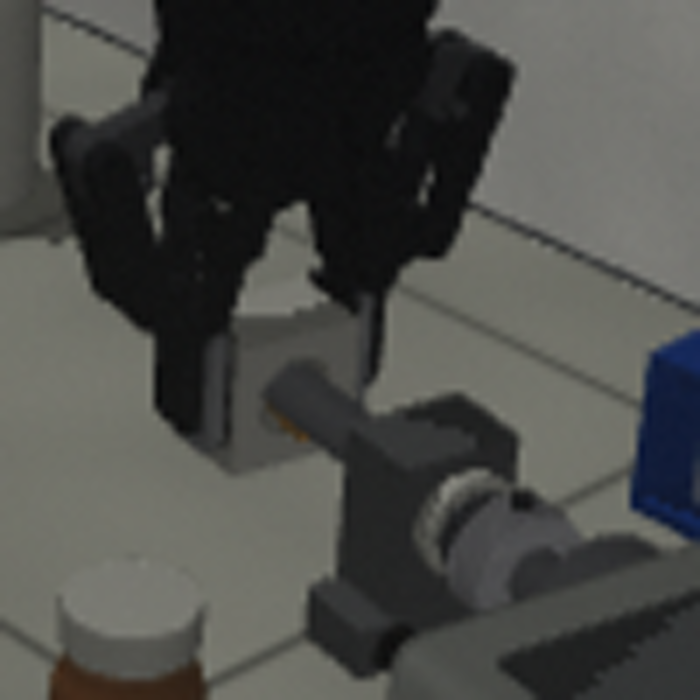

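```bash
python3 -m pendant '[255,-8,0,0,0,0,0, 255,-10,0,0,0,0,0, 255,-10,0,0,0,0,0, 255,-8,0,0,0,0,0, 255,-5,0,0,0,0,0]'; python3 -m pendant '[255,0,0,0,0,0,0, 255,0,0,0,0,0,0]';  python3 -m pendant '[255,-3,0,0,0,0,0, 255,0,0,0,0,0,0, 255,0,0,0,0,0,0]';  python3 - <<'E'
from workcell import state, imaging
from h import *
s=state(); a=np.array([.1959,.9806,0]); print('tcp s',s['ee_pos']@a,'n',s['ee_pos'][0]*.9806-.1959*s['ee_pos'][1],'fs',s['force']@a)
f="wrist"; p=imaging.camera_params(f);im,d=imaging.capture(f); crop(im,140,160,420,370,2.8,"pics/c16.png")
E
```

```text
time: 17.13
ee_pos: [0.5825, -0.0563, 0.15]
orientation: [0.0, 0.774, 0.633, -0.0]
force: [-0.5, -0.6, -0.6]
opening: 0.0397
time: 17.3
ee_pos: [0.5829, -0.0544, 0.1499]
orientation: [-0.0, 0.774, 0.633, 0.0]
force: [-0.5, 0.5, -0.5]
opening: 0.0401
time: 17.55
ee_pos: [0.5825, -0.0566, 0.1499]
orientation: [-0.0, 0.773, 0.634, 0.0]
force: [-1.0, 0.1, -0.2]
opening: 0.0394
tcp s 0.0585555232757891 n 0.582248050132516 fs -0.14342980932159397
```

View pics/c16.png

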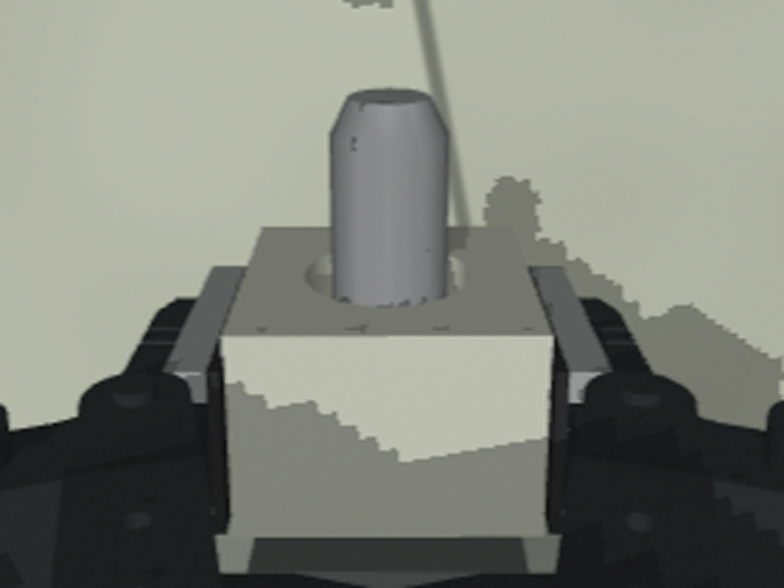

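```bash
python3 -m pendant '[255,-3,0,0,0,0,0, 255,0,0,0,0,0,0, 255,0,0,0,0,0,0]';  python3 -m pendant '[255,-1,0,0,0,0,0, 255,0,0,0,0,0,0, 255,0,0,0,0,0,0]';python3 -m pendant '[255,-1,0,0,0,0,0, 255,0,0,0,0,0,0, 255,0,0,0,0,0,0]'
```

```text
time: 17.85
ee_pos: [0.5818, -0.06, 0.1499]
orientation: [0.0, 0.774, 0.634, 0.0]
force: [0.4, 0.1, -1.0]
opening: 0.0396
time: 18.1
ee_pos: [0.5816, -0.0608, 0.1499]
orientation: [-0.0, 0.774, 0.634, 0.0]
force: [-0.1, 0.6, -0.6]
opening: 0.0397
time: 18.35
ee_pos: [0.5815, -0.0614, 0.1499]
orientation: [-0.0, 0.773, 0.634, 0.0]
force: [0.5, -0.1, -0.7]
opening: 0.0399
```

```bash
python3 -m pendant '[255,-1,0,0,0,0,0, 255,0,0,0,0,0,0, 255,0,0,0,0,0,0]';  python3 - <<'E'
from workcell import state, imaging
from h import *
s=state(); a=np.array([.1959,.9806,0]); print('tcp s',s['ee_pos']@a,'n',s['ee_pos'][0]*.9806-.1959*s['ee_pos'][1],'fs',s['force']@a)
for f in("wrist","side"):
    p=imaging.camera_params(f);im,d=imaging.capture(f); np.savez(f"pics/{f}11.npz",im=im,d=d,**p);crop(im,*((140,160,420,370,2.8,"pics/c17.png") if f=="wrist" else (290,150,390,250,7,"pics/c18.png")))
E
```

```text
time: 18.6
ee_pos: [0.5813, -0.0624, 0.1499]
orientation: [-0.0, 0.773, 0.634, 0.0]
force: [1.5, 1.8, -0.1]
opening: 0.0396
tcp s 0.05269792792919073 n 0.5822173357829232 fs 2.0876591328418845
```

View pics/c18.png

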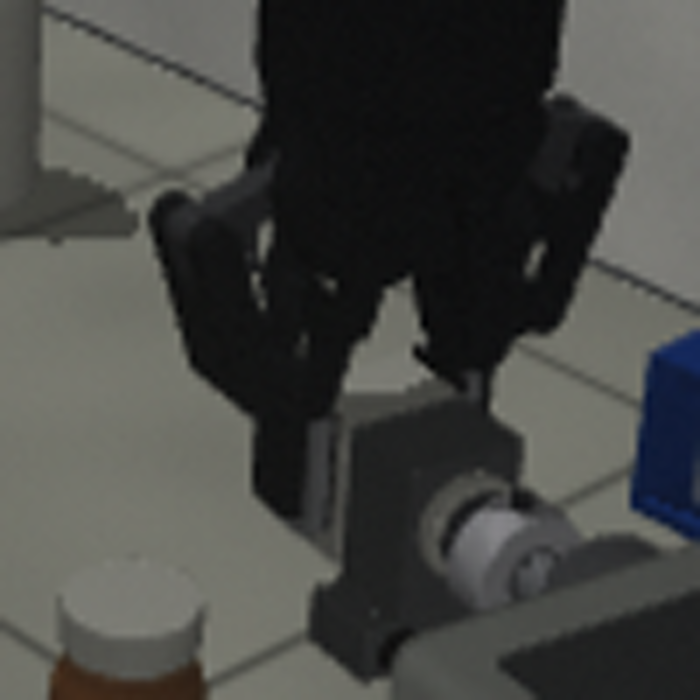

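View pics/c17.png

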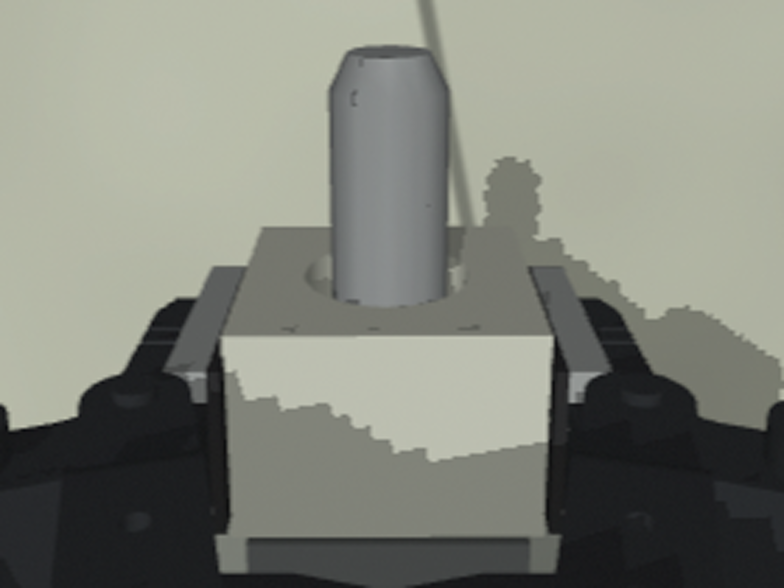

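Spacer, carrier and pad are in contact at about 1.5 mm press. Release and go for the cap.

```bash
python3 -m pendant '[0,0,0,0,0,0,0, 0,0,0,0,0,0,0, 0,0,0,0,0,0,0, 0,0,0,0,0,0,0, 0,0,0,-20,0,0,0]'; python3 -m pendant '[0,0,0,-30,0,0,0, 0,0,0,-40,0,0,0, 0,0,0,-40,0,0,0, 0,-20,0,0,0,0,0, 0,-20,0,0,0,0,0]';python3 -m pendant '[0,0,0,0,0,0,0, 0,0,0,0,0,0,0, 0,0,0,0,0,0,0]'
python3 - <<'E'
from workcell import state, imaging
from h import *
go((.4313,.2169,.26),-11.6)
for f in("wrist","side"):
    p=imaging.camera_params(f);im,d=imaging.capture(f); np.savez(f"pics/{f}12.npz",im=im,d=d,**p);crop(im,*((180,60,360,260,3,"pics/c19.png") if f=="wrist" else (290,150,390,250,7,"pics/c20.png")))
E
```

```text
time: 19.12
ee_pos: [0.5785, -0.0626, 0.1668]
orientation: [-0.002, 0.774, 0.634, -0.003]
force: [-1.0, -0.5, -0.7]
opening: 0.0854
time: 19.53
ee_pos: [0.5753, -0.1017, 0.2831]
orientation: [0.002, 0.772, 0.635, 0.003]
force: [-0.1, -0.8, -1.1]
opening: 0.0854
time: 19.78
ee_pos: [0.5733, -0.1014, 0.2795]
orientation: [-0.0, 0.774, 0.634, 0.0]
force: [0.6, -0.1, 0.2]
opening: 0.0857
pos [ 0.5733 -0.1014  0.2795] yaw -11.34 tilt z [-5.e-04  8.e-04 -1.e+00] rz total 0.26 shift [ 283.3 -203.1   19.5] norm 349.1
```

View pics/c19.png

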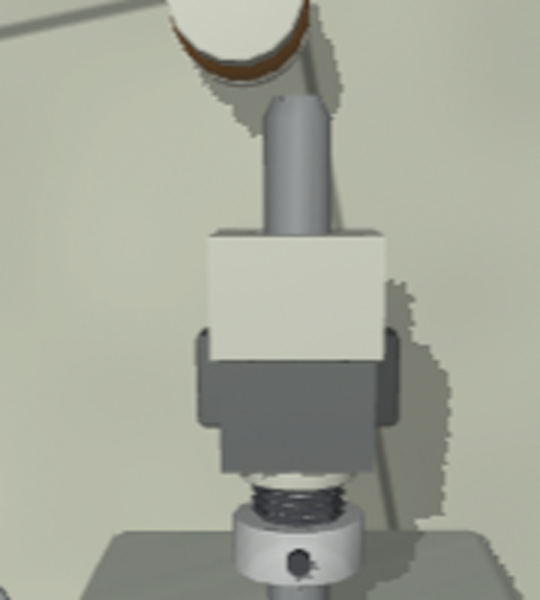

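View pics/c20.png

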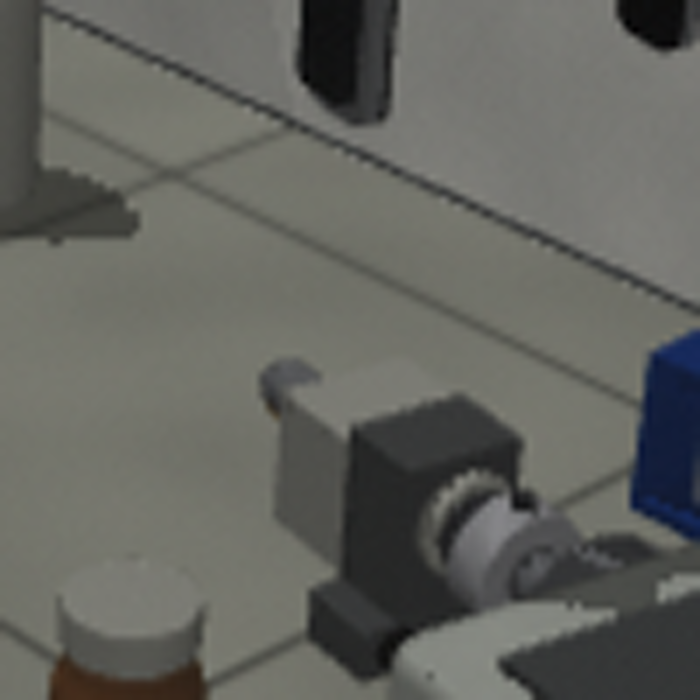

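```bash
python3 - <<'E'
from h import *
a=np.array([.1959,.9806,0]); n=np.array([.9806,-.1959,0])
z=load("pics/wrist12.npz"); w=cloud(z); q=w.reshape(-1,3)
for nm,lo,hi,nn in(("spacer",.162,.170,.017),("carrier",.1665,.1715,.015)):
    k=(np.abs(q@n-.5826)<nn)&(q[:,2]>lo)&(q[:,2]<hi)&(q@a>.0)&(q@a<.1); p=q[k]; print(nm,k.sum(),'z',np.median(p[:,2]),'s',np.percentile(p@a,[.5,5,50,95,99.5]).round(4))
E
python3 -m pendant '[0,31.5,-22.5,0,0,0,0.2, 0,31.5,-22.5,0,0,0,0, 0,31.5,-22.5,0,0,0,0, 0,31.5,-22.5,0,0,0,0, 0,31.5,-22.5,0,0,0,0]';python3 -m pendant '[0,31.5,-22.5,0,0,0,0, 0,31.5,-22.5,0,0,0,0, 0,31.5,-22.5,0,0,0,0, 0,20,-15,25,0,0,0, 0,11,-7,36,0,0,0]';python3 -m pendant '[0,0,0,40,0,0,0, 0,0,0,35,0,0,0, 0,0,0,10,0,0,0, 0,0,0,0,0,0,0, 0,0,0,0,0,0,0]'
python3 - <<'E'
from workcell import imaging
from h import *
go((.4313,.2169,.0225),-11.6)
f="wrist"; p=imaging.camera_params(f);im,d=imaging.capture(f); np.savez(f"pics/{f}13.npz",im=im,d=d,**p);cv2.imwrite("pics/w13.png",im[:,:,::-1])
tops("pics/wrist13.npz",(("cap",(.4313,.2169),.04),))
E
```

```text
spacer 3951 z 0.16643827639456676 s [0.0087 0.0147 0.0404 0.0648 0.0669]
carrier 1738 z 0.1684786401475814 s [0.0132 0.0145 0.0276 0.0483 0.0656]
time: 20.3
ee_pos: [0.4933, 0.0772, 0.2797]
orientation: [-0.0, 0.774, 0.633, 0.0]
force: [1.3, 0.9, -0.3]
opening: 0.0853
time: 20.72
ee_pos: [0.4318, 0.2222, 0.2211]
orientation: [-0.001, 0.772, 0.635, 0.004]
force: [0.6, 0.8, -0.1]
opening: 0.0852
time: 21.13
ee_pos: [0.4326, 0.2161, 0.1346]
orientation: [0.0, 0.775, 0.632, 0.0]
force: [0.6, -0.4, 0.9]
opening: 0.0854
pos [0.4326 0.2161 0.1346] yaw -11.53 tilt z [ 7.e-04  3.e-04 -1.e+00] rz total 0.07 shift [  0.5  -1.4 112.1] norm 112.2
cap 3965 z 0.039 [[431.4, 217.3], [47.3, 38.1], 78.3]
```

View pics/w13.png

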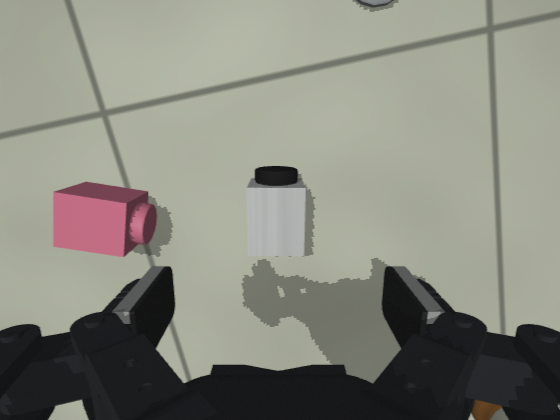

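Cap with the black boss at (276,175), pink one clear at (105,220). Descending in two stages and gripping.

```bash
python3 -m pendant '[0,1,-1.4,30,0,0,0, 0,0,0,35,0,0,0, 0,0,0,25,0,0,0, 0,0,0,12,0,0,0, 0,0,0,0,0,0,0]'; python3 -m pendant '[0,0,0,0,0,0,0, 0,0,0,0,0,0,0]'
python3 - <<'E'
from h import *
go((.4314,.2173,.0225),-11.7)
E
```

```text
time: 21.6
ee_pos: [0.4309, 0.217, 0.0315]
orientation: [-0.0, 0.775, 0.632, -0.0]
force: [-0.1, 0.0, 0.5]
opening: 0.0856
time: 21.77
ee_pos: [0.4328, 0.218, 0.034]
orientation: [0.0, 0.775, 0.632, 0.002]
force: [1.2, -0.1, -0.1]
opening: 0.0852
pos [0.4328 0.218  0.034 ] yaw -11.56 tilt z [ 0.0039  0.0028 -1.    ] rz total 0.14 shift [-1.  -1.2 11.5] norm 11.7
```

```bash
python3 -m pendant '[0,-0.3,-0.5,10,0,0,0.1, 0,0,0,0,0,0,0, 0,0,0,0,0,0,0, 255,0,0,0,0,0,0, 255,0,0,0,0,0,0]' 60; python3 -c "
from h import *
go((.4314,.2173,.0225),-11.7)"; python3 -m pendant '[255,0,0,0,0,0,0, 255,0,0,0,0,0,0, 255,0,0,0,0,0,0, 255,0,0,0,0,0,0]'; python3 -c "
from h import *
go((.4314,.2173,.0225),-11.7)"
```

```text
time: 22.18
ee_pos: [0.4304, 0.2169, 0.0222]
orientation: [-0.0, 0.775, 0.632, 0.0]
force: [-0.4, 0.4, -0.5]
opening: 0.0637
pos [0.4304 0.2169 0.0222] yaw -11.64 tilt z [ 5.e-04  4.e-04 -1.e+00] rz total 0.06 shift [ 0.6  0.9 -0.3] norm 1.1
time: 22.52
ee_pos: [0.4306, 0.2169, 0.0222]
orientation: [0.0, 0.775, 0.632, 0.0]
force: [0.6, -0.7, 3.0]
opening: 0.0374
pos [0.4306 0.2169 0.0222] yaw -11.65 tilt z [ 7.e-04  5.e-04 -1.e+00] rz total 0.05 shift [ 0.5  0.7 -0.3] norm 0.9
```

```bash
python3 -m pendant '[255,0,0,-10,0,0,0, 255,0,0,-30,0,0,0, 255,0,0,-40,0,0,0, 255,0,0,-40,0,0,0, 255,0,0,-40,0,0,0]'; python3 -m pendant '[255,0,0,-10,0,0,-0.3, 255,0,0,0,0,0,0, 255,0,0,0,0,0,0]'; python3 -c "
from h import *
go((.5989,.0242,.192),-11.3)"
```

```text
time: 22.93
ee_pos: [0.4294, 0.216, 0.1837]
orientation: [0.0, 0.775, 0.632, -0.001]
force: [2.1, 0.9, -0.8]
opening: 0.0375
time: 23.18
ee_pos: [0.4297, 0.2166, 0.1918]
orientation: [-0.0, 0.774, 0.634, 0.0]
force: [0.1, 0.1, -2.3]
opening: 0.0372
pos [0.4297 0.2166 0.1918] yaw -11.34 tilt z [-3.e-04  4.e-04 -1.e+00] rz total -0.04 shift [-1.555e+02  2.036e+02 -2.000e-01] norm 256.2
```

```bash
python3 -m pendant '[255,-23,30,0,0,0,0, 255,-23,30,0,0,0,0, 255,-23,30,0,0,0,0, 255,-23,30,0,0,0,0, 255,-23,30,0,0,0,0]'; python3 -m pendant '[255,-22,30,0,0,0,0, 255,-18.5,23.6,10,0,0,0, 255,0,0,15,0,0,0, 255,0,0,12,0,0,0, 255,0,0,0,0,0,0]';python3 -m pendant '[255,0,0,0,0,0,0, 255,0,0,0,0,0,0, 255,0,0,0,0,0,0]'; python3 -c "
from h import *
go((.5989,.0242,.1522),-11.3)"
```

```text
time: 23.6
ee_pos: [0.5535, 0.0728, 0.1888]
orientation: [-0.001, 0.773, 0.634, -0.003]
force: [0.0, 1.2, -1.7]
opening: 0.0373
time: 24.02
ee_pos: [0.5952, 0.0245, 0.1493]
orientation: [-0.003, 0.774, 0.634, -0.005]
force: [-1.2, 1.1, -2.5]
opening: 0.0368
time: 24.27
ee_pos: [0.5992, 0.0255, 0.1554]
orientation: [-0.0, 0.773, 0.634, 0.0]
force: [-0.3, 0.2, -0.6]
opening: 0.0372
pos [0.5992 0.0255 0.1554] yaw -11.24 tilt z [ 7.e-04  7.e-04 -1.e+00] rz total 0.06 shift [-1.3 -0.1  3.2] norm 3.4
```

```bash
python3 -m pendant '[255,0,0,3.2,0,0,0.1, 255,0,0,0,0,0,0, 255,0,0,0,0,0,0, 255,0,0,0,0,0,0]'
python3 - <<'E'
from workcell import state, imaging
from h import *
a=np.array([.1959,.9806,0]); n=np.array([.9806,-.1959,0])
s=state(); print('tcp s',s['ee_pos']@a,'n',s['ee_pos']@n)
go((.5989,.0242,.1522),-11.3)
for f in("wrist","side"):
    p=imaging.camera_params(f); im,d=imaging.capture(f); np.savez(f"pics/{f}14.npz",im=im,d=d,**p); cv2.imwrite(f"pics/{f}14.png",im[:,:,::-1])
    w=cloud(load(f"pics/{f}14.npz")); q=w.reshape(-1,3)
    k=(np.abs(q@n-.583)<.016)&(np.abs(q[:,2]-.17)<.006)&(np.abs(q@a-.142)<.02)
    q=q[k]; print(f,len(q),'z',np.percentile(q[:,2],[25,50,75]).round(4),)
    q=w.reshape(-1,3);k=(np.abs(q@n-.583)<.03)&(np.abs(q[:,2]-.17)<.004)&(np.abs(q@a-.142)<.04); q=q[k]
    print('n',np.percentile(q@n,[1,99]).round(4),'s',np.percentile(q@a,[1,99]).round(4))
    if f=="side": crop(im,290,150,390,250,7,"pics/c21.png")
E
```

```text
time: 24.6
ee_pos: [0.5993, 0.0244, 0.152]
orientation: [0.0, 0.774, 0.633, 0.0]
force: [0.1, -0.2, -1.3]
opening: 0.0376
tcp s 0.1413037364592522 n 0.5828715279355826
pos [0.5993 0.0244 0.152 ] yaw -11.43 tilt z [ 4.e-04  3.e-04 -1.e+00] rz total -0.13 shift [-0.2 -0.3 -0.2] norm 0.5
wrist 9423 z [0.1684 0.1687 0.1691]
n [0.562  0.6047] s [0.1209 0.1657]
side 119 z [0.1704 0.1709 0.1713]
n [0.5536 0.6089] s [0.116  0.1638]
```

View pics/c21.png

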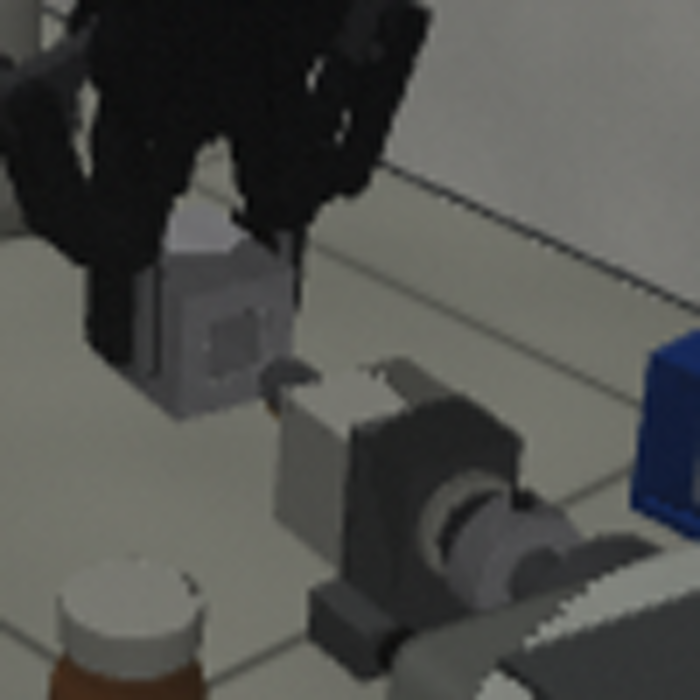

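View pics/wrist14.png

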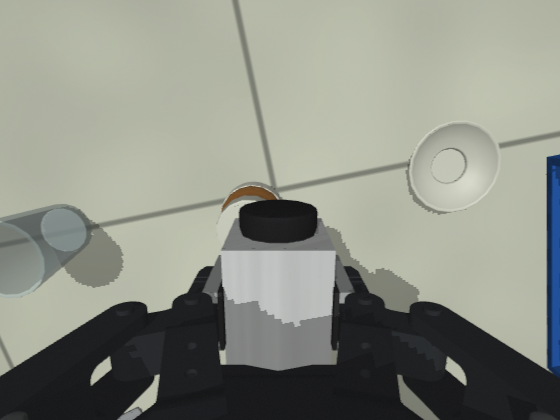

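Alignment good: bore z 0.1497, n 0.5829 against the axis 0.5826. Entering slowly.

```bash
python3 -m pendant '[255,-6,-0.2,0,0,0,0, 255,-7,0,0,0,0,-0.1, 255,-5,0,0,0,0,0, 255,0,0,0,0,0,0, 255,0,0,0,0,0,0]'; python3 -m pendant '[255,-3,0,0,0,0,0, 255,-3,0,0,0,0,0, 255,0,0,0,0,0,0, 255,0,0,0,0,0,0]'
python3 - <<'E'
from workcell import state, imaging
from h import *
a=np.array([.1959,.9806,0]); n=np.array([.9806,-.1959,0])
s=state(); print('tcp s',s['ee_pos']@a,'n',s['ee_pos']@n,s['ee_pos'][2],'fs',s['force']@a)
f="side"; im,d=imaging.capture(f); crop(im,290,150,390,250,7,"pics/c22.png")
E
```

```text
time: 25.12
ee_pos: [0.5954, 0.0057, 0.1518]
orientation: [0.0, 0.774, 0.633, 0.0]
force: [0.2, 0.3, -0.8]
opening: 0.0376
time: 25.45
ee_pos: [0.5943, 0.0005, 0.1517]
orientation: [-0.0, 0.774, 0.634, 0.0]
force: [0.2, -0.4, -0.5]
opening: 0.0374
tcp s 0.1169412685025466 n 0.5826583437806145 0.15169426697689226 fs -0.359537104658658
```

View pics/c22.png

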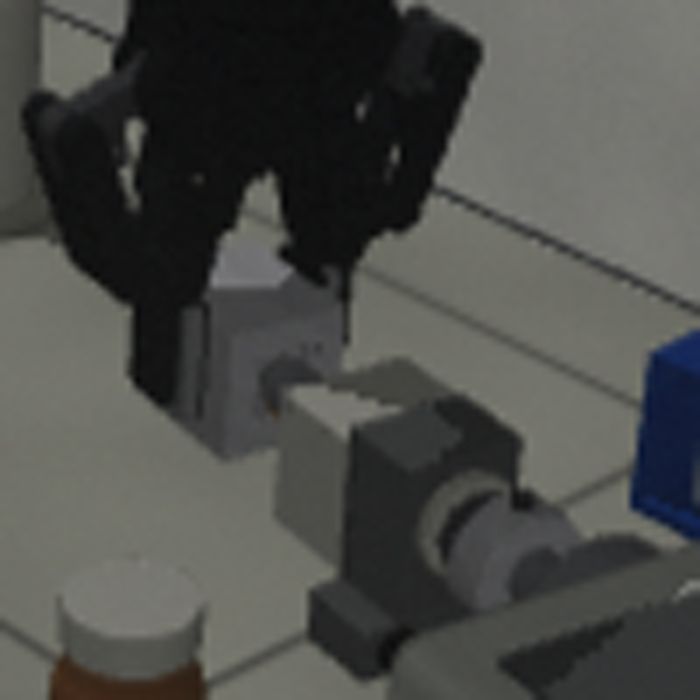

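The tip is in the bore with no contact force. I continue in small steps onto the key.

```bash
python3 -m pendant '[255,-2,0,-0.2,0,0,0, 255,-2,0,0,0,0,0, 255,0,0,0,0,0,0, 255,0,0,0,0,0,0]'; python3 -m pendant '[255,-2,0,0,0,0,0, 255,-2,0,0,0,0,0, 255,0,0,0,0,0,0, 255,0,0,0,0,0,0]'
```

```text
time: 25.83
ee_pos: [0.5934, -0.0034, 0.1518]
orientation: [-0.0, 0.774, 0.634, -0.0]
force: [-0.0, -0.6, -1.1]
opening: 0.0372
time: 26.17
ee_pos: [0.5926, -0.0062, 0.1515]
orientation: [-0.001, 0.773, 0.634, 0.0]
force: [1.0, 3.3, -4.9]
opening: 0.0376
```

```bash
python3 -m pendant '[255,-2,0,0,0,0,0, 255,-2,0,0,0,0,0, 255,0,0,0,0,0,0, 255,0,0,0,0,0,0]'; python3 -c "
from h import *
from workcell import state
a=np.array([.1959,.9806,0]); n=np.array([.9806,-.1959,0])
s=state(); print('tcp s',s['ee_pos']@a,'n',s['ee_pos']@n,s['ee_pos'][2],'fs',s['force']@a,yaw(rot(s['orientation'])))"
```

```text
time: 26.5
ee_pos: [0.5917, -0.0101, 0.1515]
orientation: [-0.001, 0.773, 0.634, 0.0]
force: [1.3, 3.9, -5.9]
opening: 0.0375
tcp s 0.10605742326150805 n 0.5822175691561811 0.15152560806907944 fs 4.0333000756445205 -11.309178154048627
```

```bash
python3 -m pendant '[255,-2,0.3,0,0,0,0, 255,-2,0,0,0,0,0, 255,0,0,0,0,0,0, 255,0,0,0,0,0,0]'; python3 -m pendant '[255,-2,0,0,0,0,0, 255,-2,0,0,0,0,0, 255,0,0,0,0,0,0, 255,0,0,0,0,0,0]'; python3 -m pendant '[255,-2,0,0,0,0,0, 255,0,0,0,0,0,0, 255,0,0,0,0,0,0]';python3 - <<'E'
from workcell import imaging
from h import *
from workcell import state
a=np.array([.1959,.9806,0]); n=np.array([.9806,-.1959,0])
s=state(); print('tcp s',s['ee_pos']@a,'n',s['ee_pos']@n,s['ee_pos'][2],'fs',s['force']@a,yaw(rot(s['orientation'])))
for f in("wrist","side"):
    p=imaging.camera_params(f); im,d=imaging.capture(f); np.savez(f"pics/{f}15.npz",im=im,d=d,**p)
    crop(im,*((140,160,420,370,2.8,"pics/c23.png") if f=="wrist" else (290,150,390,250,7,"pics/c24.png")))
E
```

```text
time: 26.83
ee_pos: [0.5911, -0.0145, 0.1516]
orientation: [-0.001, 0.773, 0.634, -0.0]
force: [0.2, 4.6, -5.9]
opening: 0.0377
time: 27.17
ee_pos: [0.5903, -0.0191, 0.1516]
orientation: [-0.0, 0.774, 0.634, -0.0]
force: [-0.6, 3.4, -6.7]
opening: 0.0374
time: 27.42
ee_pos: [0.5899, -0.0213, 0.1516]
orientation: [-0.0, 0.774, 0.634, -0.0]
force: [0.9, 2.7, -7.8]
opening: 0.0373
tcp s 0.09470884343087797 n 0.5826589174982374 0.15162131092503625 fs 2.869367853616371 -11.355993241223603
```

View pics/c23.png

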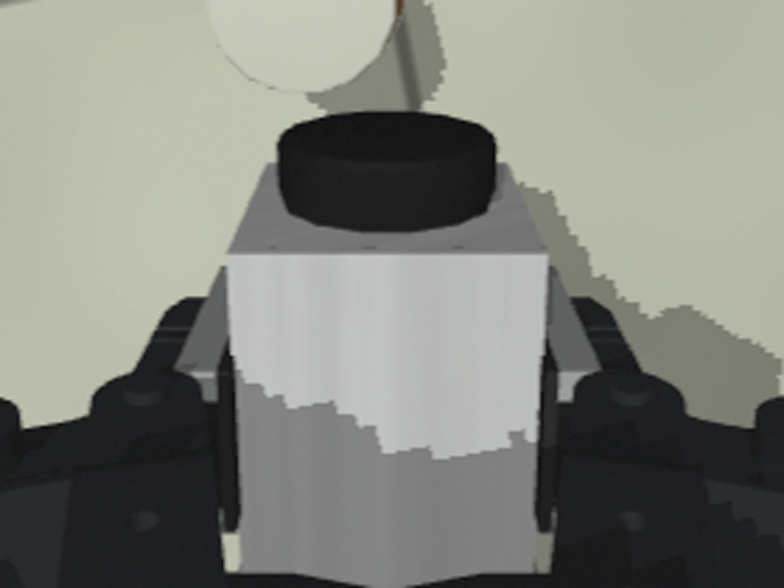

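View pics/c24.png

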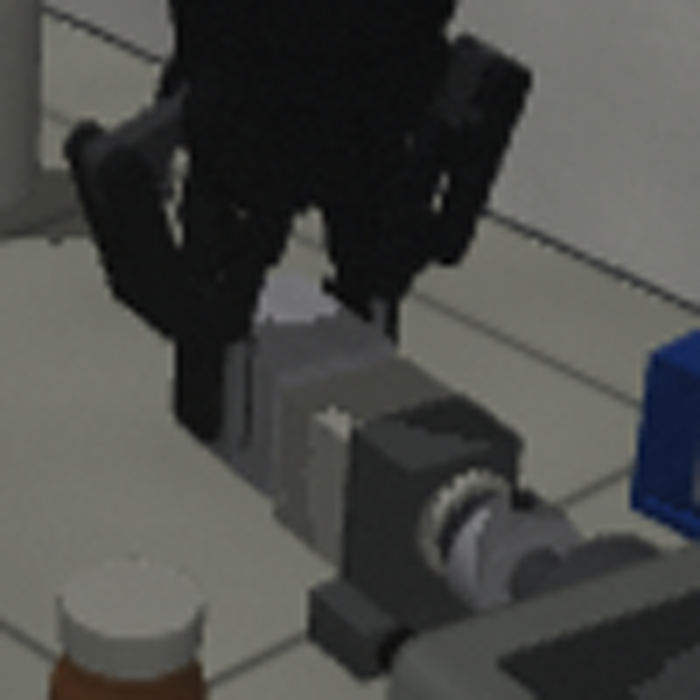

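```bash
python3 -m pendant '[255,-2,0,0,0,0,0, 255,0,0,0,0,0,0, 255,0,0,0,0,0,0]';python3 -m pendant '[255,-1,0,0,0,0,0, 255,0,0,0,0,0,0, 255,0,0,0,0,0,0]';python3 -m pendant '[255,-1,0,0,0,0,0, 255,0,0,0,0,0,0, 255,0,0,0,0,0,0]'
python3 - <<'E'
from workcell import imaging
from h import *
from workcell import state
a=np.array([.1959,.9806,0]); n=np.array([.9806,-.1959,0])
s=state(); print('tcp s',s['ee_pos']@a,'n',s['ee_pos']@n,s['ee_pos'][2],'fs',s['force']@a,yaw(rot(s['orientation'])))
for f in("side",):
    p=imaging.camera_params(f); im,d=imaging.capture(f); np.savez(f"pics/{f}16.npz",im=im,d=d,**p)
    crop(im,*((140,160,420,370,2.8,"pics/c23.png") if f=="wrist" else (320,180,380,240,11,"pics/c25.png")))
im=load("pics/side15.npz")['im'];crop(im,320,180,380,240,11,"pics/c26.png")
E
```

```text
time: 27.77
ee_pos: [0.5896, -0.0234, 0.1517]
orientation: [0.0, 0.774, 0.634, -0.0]
force: [0.5, 3.2, -8.5]
opening: 0.0374
time: 28.02
ee_pos: [0.5895, -0.0241, 0.1518]
orientation: [-0.0, 0.774, 0.634, -0.0]
force: [0.7, 2.8, -8.3]
opening: 0.0374
time: 28.27
ee_pos: [0.5894, -0.0248, 0.1518]
orientation: [-0.0, 0.774, 0.634, -0.0]
force: [1.3, 3.8, -8.5]
opening: 0.037
tcp s 0.09109904362248644 n 0.5828422044729924 0.1518402495305666 fs 4.0161607123512875 -11.343611999149363
```

View pics/c25.png

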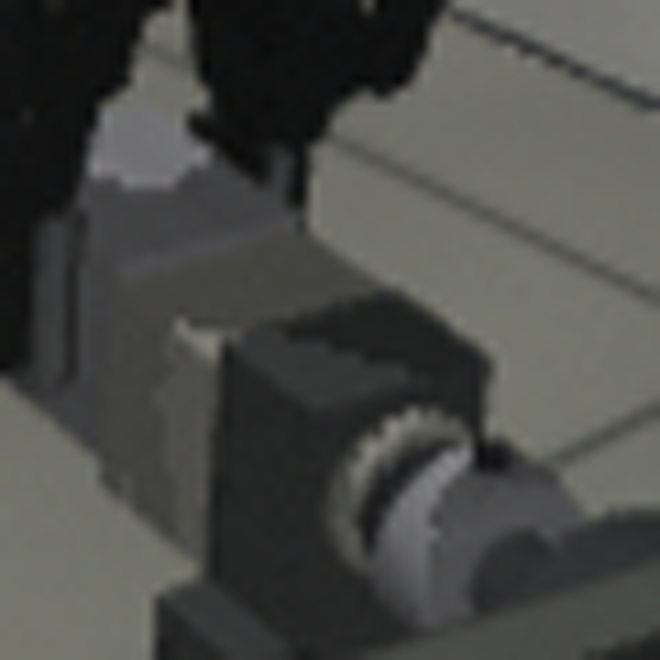

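View pics/c26.png

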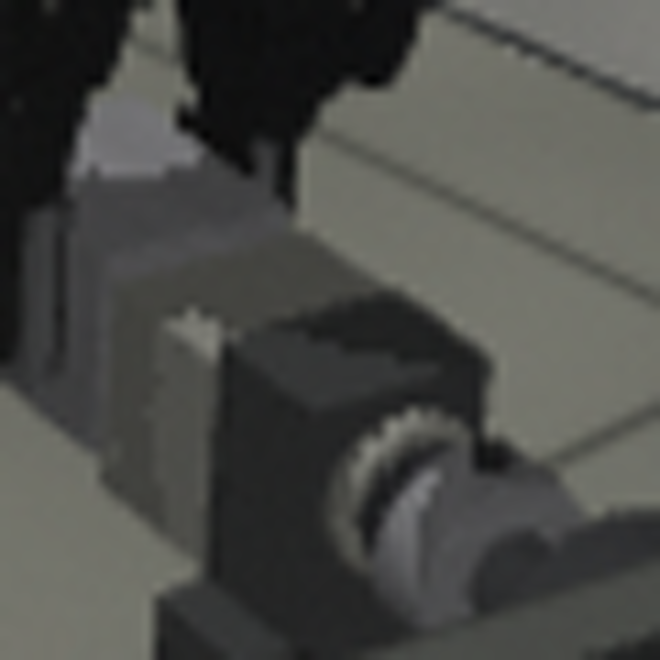

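```bash
python3 -m pendant '[255,-1,0,0,0,0,0, 255,0,0,0,0,0,0, 255,0,0,0,0,0,0]';python3 -m pendant '[255,-1,0,0,0,0,0, 255,0,0,0,0,0,0, 255,0,0,0,0,0,0]'
python3 - <<'E'
from workcell import imaging
from h import *
from workcell import state
a=np.array([.1959,.9806,0]); n=np.array([.9806,-.1959,0])
s=state(); print('tcp s',s['ee_pos']@a,'n',s['ee_pos']@n,s['ee_pos'][2],'fs',s['force']@a,yaw(rot(s['orientation'])))
for f in("side",):
    p=imaging.camera_params(f); im,d=imaging.capture(f); np.savez(f"pics/{f}17.npz",im=im,d=d,**p)
    crop(im,*((140,160,420,370,2.8,"pics/c23.png") if f=="wrist" else (320,180,380,240,11,"pics/c27.png")))
E
```

```text
time: 28.57
ee_pos: [0.5893, -0.0259, 0.1519]
orientation: [0.0, 0.774, 0.634, 0.0]
force: [0.1, 3.6, -9.1]
opening: 0.0373
time: 28.82
ee_pos: [0.5893, -0.0261, 0.1519]
orientation: [-0.0, 0.773, 0.634, 0.0]
force: [-0.2, 5.1, -8.7]
opening: 0.0378
tcp s 0.0898582590307053 n 0.5829669865071018 0.15193338519797478 fs 4.988636079662495 -11.307632499166308
```

View pics/c27.png

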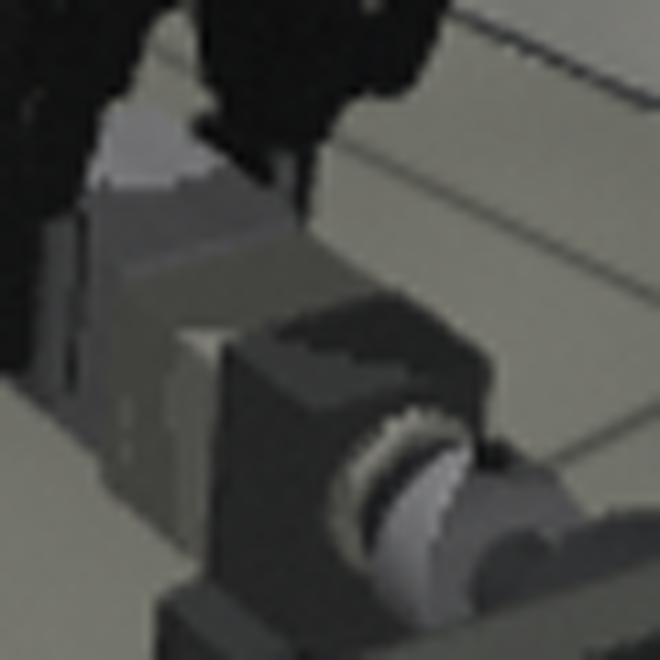

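```bash
python3 -m pendant '[255,-1,0,0,0,0,0, 255,0,0,0,0,0,0, 255,0,0,0,0,0,0]'; python3 -m pendant '[0,0,0,0,0,0,0, 0,0,0,0,0,0,0, 0,0,0,0,0,0,0, 0,0,0,0,0,0,0, 0,0,0,-20,0,0,0]'; python3 -m pendant '[0,0,0,-30,0,0,0, 0,0,0,-35,0,0,0, 0,-35,0,0,0,0,0, 0,-35,0,0,0,0,0, 0,0,0,0,0,0,0]';python3 -m pendant '[0,0,0,0,0,0,0, 0,0,0,0,0,0,0]'
python3 - <<'E'
from workcell import state, imaging
from h import *
go((.5733,-.1014,.2795),-11.34)
for f in("wrist","side"):
    p=imaging.camera_params(f);im,d=imaging.capture(f); np.savez(f"pics/{f}18.npz",im=im,d=d,**p);crop(im,*((180,60,360,260,3,"pics/c28.png") if f=="wrist" else (320,180,380,240,11,"pics/c29.png")))
E
```

```text
time: 29.12
ee_pos: [0.5892, -0.0268, 0.152]
orientation: [-0.0, 0.773, 0.634, 0.001]
force: [0.5, 5.8, -8.6]
opening: 0.0373
time: 29.53
ee_pos: [0.5867, -0.0285, 0.1695]
orientation: [-0.001, 0.774, 0.633, -0.003]
force: [0.1, 0.8, -0.2]
opening: 0.0855
time: 29.95
ee_pos: [0.5734, -0.1066, 0.2391]
orientation: [0.003, 0.777, 0.629, -0.001]
force: [-0.9, -1.5, 0.0]
opening: 0.0851
time: 30.12
ee_pos: [0.5752, -0.0969, 0.2373]
orientation: [0.0, 0.774, 0.633, 0.0]
force: [0.5, 1.2, -0.0]
opening: 0.0853
pos [ 0.5752 -0.0969  0.2373] yaw -11.42 tilt z [ 8.e-04  2.e-04 -1.e+00] rz total -0.08 shift [ -4.8  -1.  -42.2] norm 42.5
```

View pics/c28.png

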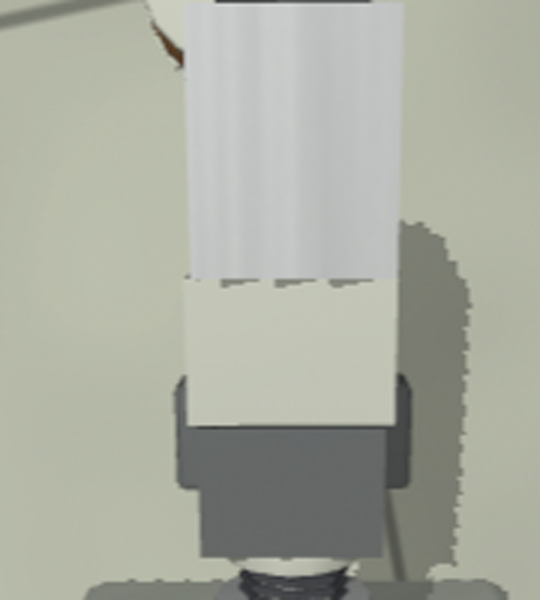

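View pics/c29.png

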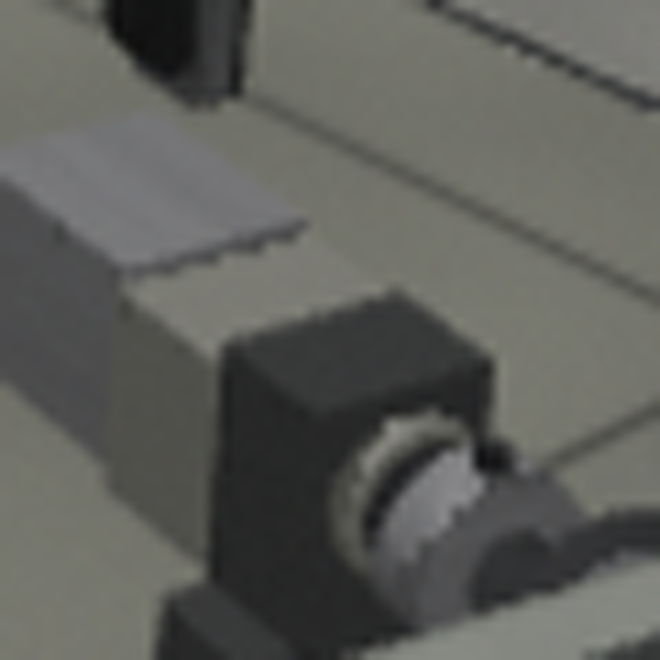

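```bash
python3 -m pendant '[0,-15,0,-30,0,0,0, 0,0,0,-12,0,0,0, 0,0,0,0,0,0,0, 0,0,0,0,0,0,0, 0,0,0,0,0,0,0]'
python3 - <<'E'
from workcell import state, imaging
from h import *
a=np.array([.1959,.9806,0]); n=np.array([.9806,-.1959,0])
go((.5733,-.1014,.2795),-11.34)
f="wrist"
p=imaging.camera_params(f);im,d=imaging.capture(f); np.savez(f"pics/{f}19.npz",im=im,d=d,**p);crop(im,180,60,360,260,3,"pics/c30.png")
def prof(fn):
    z=load(fn)
    O=-z['R'].T@z['t']
    im=cv2.cvtColor(z['im'],cv2.COLOR_RGB2GRAY).astype(np.float32)
    # sample brightness along axis on plane z=.165 at n=.5826
    S=np.arange(-.02,.10,.0005)
    for zz in(.165,):
        X=np.array([s_*a+.5826*n+[0,0,zz] for s_ in S]); c=X@z['R'].T+z['t']
        u=(c[:,0]/c[:,2]*z['fx']+z['cx']).astype(np.float32); v=(c[:,1]/c[:,2]*z['fy']+z['cy']).astype(np.float32)
        g=cv2.remap(im,u[None],v[None],cv2.INTER_LINEAR)[0]
        print(fn,zz); 
        k=(S<.022)
        print([(round(1000*s_,1),int(x)) for s_,x in zip(S[k],g[k])][::2])
for fn in("pics/wrist3.npz","pics/wrist12.npz","pics/wrist19.npz"): prof(fn)
E
```

```text
time: 30.63
ee_pos: [0.5721, -0.1098, 0.2781]
orientation: [-0.001, 0.773, 0.634, -0.0]
force: [-0.2, 0.1, -0.8]
opening: 0.0853
pos [ 0.5721 -0.1098  0.2781] yaw -11.26 tilt z [-9.e-04  8.e-04 -1.e+00] rz total 0.08 shift [ 8.5 -0.5 -1.4] norm 8.6
pics/wrist3.npz 0.165
[(np.float64(-20.0), 153), (np.float64(-19.0), 153), (np.float64(-18.0), 152), (np.float64(-17.0), 145), (np.float64(-16.0), 181), (np.float64(-15.0), 177), (np.float64(-14.0), 158), (np.float64(-13.0), 96), (np.float64(-12.0), 78), (np.float64(-11.0), 79), (np.float64(-10.0), 79), (np.float64(-9.0), 79), (np.float64(-8.0), 73), (np.float64(-7.0), 131), (np.float64(-6.0), 209), (np.float64(-5.0), 210), (np.float64(-4.0), 206), (np.float64(-3.0), 179), (np.float64(-2.0), 103), (np.float64(-1.0), 84), (np.float64(0.0), 77), (np.float64(1.0), 80), (np.float64(2.0), 77), (np.float64(3.0), 115), (np.float64(4.0), 83), (np.float64(5.0), 88), (np.float64(6.0), 119), (np.float64(7.0), 70), (np.float64(8.0), 82), (np.float64(9.0), 170), (np.float64(10.0), 206), (np.float64(11.0), 209), (np.float64(12.0), 210), (np.float64(13.0
[... 1629 characters left out ...]
oat64(-7.0), 125), (np.float64(-6.0), 190), (np.float64(-5.0), 189), (np.float64(-4.0), 187), (np.float64(-3.0), 172), (np.float64(-2.0), 112), (np.float64(-1.0), 76), (np.float64(0.0), 68), (np.float64(1.0), 65), (np.float64(2.0), 71), (np.float64(3.0), 81), (np.float64(4.0), 90), (np.float64(5.0), 71), (np.float64(6.0), 80), (np.float64(7.0), 134), (np.float64(8.0), 185), (np.float64(9.0), 188), (np.float64(10.0), 190), (np.float64(11.0), 132), (np.float64(12.0), 106), (np.float64(13.0), 102), (np.float64(14.0), 103), (np.float64(15.0), 102), (np.float64(16.0), 103), (np.float64(17.0), 103), (np.float64(18.0), 103), (np.float64(19.0), 105), (np.float64(20.0), 104), (np.float64(21.0), 104)]
```

View pics/c30.png

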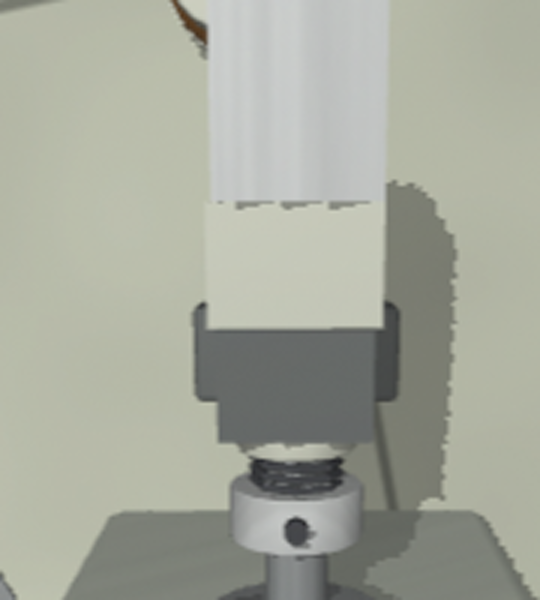

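The pad-edge profile against the fixed collar gives gaps of 15.5 mm relaxed, 15.05 mm with the spacer, and 14.0 mm now. The pad is pressed about 1.5 mm, so I re-grip the cap and push about 1.5 mm further.

```bash
python3 -c "
from h import *
go((.5890,-.0268,.152),-11.3)"; python3 -m pendant '[0,30,0.5,0,0,0,0, 0,30,0,0,0,0,0, 0,24,0,20,0,0,0, 0,0,0,35,0,0,0, 0,0,0,35,0,0,0]';python3 -m pendant '[0,0,0,20,0,0,0, 0,0,0,6,0,0,0, 0,0,0,0,0,0,0, 0,0,0,0,0,0,0, 0,0,0,0,0,0,0]';python3 -c "
from h import *
go((.5890,-.0268,.152),-11.3)"
```

```text
pos [ 0.5719 -0.1099  0.2778] yaw -11.26 tilt z [-1.6e-03  7.0e-04 -1.0e+00] rz total 0.04 shift [ 84.8   0.5 125.8] norm 151.7
time: 31.1
ee_pos: [0.59, -0.0253, 0.1877]
orientation: [0.0, 0.772, 0.636, 0.001]
force: [0.2, -0.7, -0.4]
opening: 0.0854
time: 31.52
ee_pos: [0.5905, -0.029, 0.1646]
orientation: [0.001, 0.774, 0.634, 0.001]
force: [0.3, 0.2, 0.6]
opening: 0.0853
pos [ 0.5905 -0.029   0.1646] yaw -11.35 tilt z [ 3.2e-03  2.0e-04 -1.0e+00] rz total -0.05 shift [ 1.9 -1.9 12.6] norm 12.9
```

```bash
python3 -m pendant '[0,1.9,-1.2,10,0,0,0, 0,0,0,1.5,0,0,0, 0,0,0,0,0,0,0, 0,0,0,0,0,0,0]';python3 -c "
from h import *
go((.5890,-.0268,.152),-11.3)"
```

```text
time: 31.85
ee_pos: [0.5884, -0.0266, 0.1515]
orientation: [-0.0, 0.773, 0.634, 0.0]
force: [0.6, 0.1, 0.5]
opening: 0.0856
pos [ 0.5884 -0.0266  0.1515] yaw -11.33 tilt z [ 2.e-04  2.e-04 -1.e+00] rz total -0.03 shift [-0.1  0.6 -0.5] norm 0.8
```

```bash
python3 -m pendant '[255,0,0.5,0,0,0,0, 255,0,0,0,0,0,0, 255,0,0,0,0,0,0, 255,0,0,0,0,0,0, 255,0,0,0,0,0,0]' 60; python3 -m pendant '[255,0,0,0,0,0,0, 255,0,0,0,0,0,0, 255,0,0,0,0,0,0]'; python3 -c "
from h import *
from workcell import state
s=state();print('s',s['ee_pos']@np.array([.1959,.9806,0]))"; python3 -m pendant '[255,-1,0,0,0,0,0, 255,0,0,0,0,0,0, 255,0,0,0,0,0,0]';python3 -m pendant '[255,-1,0,0,0,0,0, 255,0,0,0,0,0,0, 255,0,0,0,0,0,0]'; python3 -c "
from h import *
from workcell import state
s=state();print('s',s['ee_pos']@np.array([.1959,.9806,0]))"
```

```text
time: 32.27
ee_pos: [0.5892, -0.0269, 0.1517]
orientation: [0.0, 0.774, 0.634, 0.0]
force: [1.3, -0.2, 0.7]
opening: 0.0375
time: 32.52
ee_pos: [0.5892, -0.0269, 0.1517]
orientation: [0.0, 0.774, 0.634, 0.0]
force: [0.1, -0.1, 1.3]
opening: 0.0373
s 0.08905899832553854
time: 32.77
ee_pos: [0.5892, -0.0269, 0.1517]
orientation: [-0.0, 0.773, 0.634, 0.001]
force: [0.8, 2.6, 3.7]
opening: 0.0373
time: 33.02
ee_pos: [0.5892, -0.0269, 0.1517]
orientation: [-0.0, 0.773, 0.634, 0.001]
force: [1.2, 4.2, 3.2]
opening: 0.0373
s 0.08901257372434268
```

```bash
python3 -m pendant '[255,-0.6,0,0,0,0,0, 255,0,0,0,0,0,0, 255,0,0,0,0,0,0]';python3 -m pendant '[255,-0.6,0,0,0,0,0, 255,0,0,0,0,0,0, 255,0,0,0,0,0,0]'; python3 -m pendant '[255,-0.6,0,0,0,0,0, 255,0,0,0,0,0,0, 255,0,0,0,0,0,0]';python3 -c "
from h import *
from workcell import state
s=state();print('s',s['ee_pos']@np.array([.1959,.9806,0]))"
```

```text
time: 33.27
ee_pos: [0.5892, -0.027, 0.1517]
orientation: [-0.001, 0.773, 0.634, 0.002]
force: [1.9, 5.6, 2.9]
opening: 0.0376
time: 33.52
ee_pos: [0.5892, -0.027, 0.1517]
orientation: [-0.001, 0.773, 0.634, 0.002]
force: [2.6, 6.2, 3.8]
opening: 0.0373
time: 33.77
ee_pos: [0.5892, -0.027, 0.1517]
orientation: [-0.001, 0.773, 0.635, 0.002]
force: [2.1, 6.9, 3.7]
opening: 0.0373
s 0.08894308135717749
```

```bash
python3 -m pendant '[255,-0.6,0,-0.8,0,0,0, 255,0,0,0,0,0,0, 255,0,0,0,0,0,0]';python3 -m pendant '[255,-0.6,0,-0.8,0,0,0, 255,0,0,0,0,0,0, 255,0,0,0,0,0,0]'; python3 -c "
from h import *
from workcell import state
s=state();print('s',s['ee_pos']@np.array([.1959,.9806,0]))"
```

```text
time: 34.02
ee_pos: [0.5889, -0.0274, 0.1518]
orientation: [-0.001, 0.773, 0.635, 0.002]
force: [2.7, 7.6, -0.6]
opening: 0.0377
time: 34.27
ee_pos: [0.5884, -0.0281, 0.1518]
orientation: [-0.001, 0.773, 0.635, 0.001]
force: [3.7, 7.8, -4.0]
opening: 0.0372
s 0.08768567129817197
```

```bash
python3 -m pendant '[255,1.5,0,0.8,0,0,0, 255,1,0,0.8,0,0,0, 255,0,0,0,0,0,0]'; python3 -c "
from h import *
from workcell import state
s=state();print('s',s['ee_pos']@np.array([.1959,.9806,0]))"; python3 -m pendant '[0,0,0,0,0,0,0, 0,0,0,0,0,0,0, 0,0,0,0,0,0,0, 0,0,0,0,0,0,0, 0,0,0,-20,0,0,0]'; python3 -m pendant '[0,0,0,-30,0,0,0, 0,0,0,-40,0,0,0, 0,-35,0,-20,0,0,0, 0,-40,0,-15,0,0,0, 0,-10,0,0,0,0,0]';python3 -m pendant '[0,0,0,0,0,0,0, 0,0,0,0,0,0,0, 0,0,0,0,0,0,0, 0,0,0,0,0,0,0]'
cat >> h.py <<'E'
def padgap(fn):
    a=np.array([.1959,.9806,0]); n=np.array([.9806,-.1959,0])
    z=load(fn); im=cv2.cvtColor(z['im'],cv2.COLOR_RGB2GRAY).astype(np.float32)
    S=np.arange(-.012,.014,.0001); G=[]
    for nn in (.5806,.5816,.5826,.5836,.5846):
        X=np.array([s_*a+nn*n+[0,0,.165] for s_ in S]); c=X@z['R'].T+z['t']
        u=(c[:,0]/c[:,2]*z['fx']+z['cx']).astype(np.float32); v=(c[:,1]/c[:,2]*z['fy']+z['cy']).astype(np.float32)
        g=cv2.remap(im,u[None],v[None],cv2.INTER_LINEAR)[0]; hi=g.max(); t=.66*hi
        col=[S[i] for i in range(1,len(S)) if g[i-1]<t<=g[i] and -.009<S[i]<-.004]
        pad=[S[i] for i in range(1,len(S)) if g[i-1]<t<=g[i] and .003<S[i]<.012]
        G.append((round(1000*col[0],2),round(1000*pad[-1],2),round(1000*(pad[-1]-col[0]),2)) if col and pad else None)
    print(fn,G)
E
python3 - <<'E'
from workcell import state, imaging
from h import *
go((.5733,-.1014,.2795),-11.34)
for f in("wrist","side"):
    p=imaging.camera_params(f);im,d=imaging.capture(f); np.savez(f"pics/{f}20.npz",im=im,d=d,**p);crop(im,*((180,20,360,260,2.5,"pics/c31.png") if f=="wrist" else (320,180,380,240,11,"pics/c32.png")))
for i in(3,8,12,19,20): padgap(f"pics/wrist{i}.npz")
E
```

```text
time: 34.52
ee_pos: [0.5885, -0.0281, 0.1517]
orientation: [-0.001, 0.773, 0.634, 0.0]
force: [0.9, 5.2, 5.0]
opening: 0.0371
s 0.08773325926245001
time: 34.93
ee_pos: [0.5852, -0.0297, 0.1678]
orientation: [-0.002, 0.774, 0.633, -0.004]
force: [0.2, 0.8, -1.1]
opening: 0.0858
time: 35.35
ee_pos: [0.5715, -0.1205, 0.2804]
orientation: [0.004, 0.776, 0.63, 0.001]
force: [-0.9, -1.8, 0.5]
opening: 0.0853
time: 35.68
ee_pos: [0.5718, -0.1099, 0.275]
orientation: [-0.001, 0.773, 0.635, -0.0]
force: [-1.2, 0.1, -0.7]
opening: 0.0855
pos [ 0.5718 -0.1099  0.275 ] yaw -11.2 tilt z [-1.7e-03  8.0e-04 -1.0e+00] rz total 0.14 shift [ 8.6 -0.2 -4.5] norm 9.7
pics/wrist3.npz [(np.float64(-8.5), np.float64(8.7), np.float64(17.2)), (np.float64(-7.4), np.float64(8.7), np.float64(16.1)), (np.float64(-6.9), np.float64(8.7), np.float64(15.6)), (np.float64(-6.8), np.float64(8.7), np.float64(15.5)), (np.float64(-7.2), np.float64(8.7), np.float64(15.9))]
pics/wrist8.npz [(np.float64(-8.5), np.float64(9.1), np.float64(17.6)), (np.float64(-7.4), np.float64(9.1), np.float64(16.5)), (np.float64(-6.9), np.flo
[... 318 characters left out ...]
9)), (np.float64(-6.8), np.float64(8.0), np.float64(14.8)), (np.float64(-7.2), np.float64(8.0), np.float64(15.2))]
pics/wrist19.npz [(np.float64(-8.5), np.float64(6.9), np.float64(15.4)), (np.float64(-7.3), np.float64(6.6), np.float64(13.9)), (np.float64(-6.9), np.float64(6.9), np.float64(13.8)), (np.float64(-6.9), np.float64(7.1), np.float64(14.0)), (np.float64(-7.3), np.float64(7.1), np.float64(14.4))]
pics/wrist20.npz [(np.float64(-8.6), np.float64(6.1), np.float64(14.7)), (np.float64(-7.5), np.float64(6.1), np.float64(13.6)), (np.float64(-7.0), np.float64(6.1), np.float64(13.1)), (np.float64(-7.0), np.float64(6.0), np.float64(13.0)), (np.float64(-7.2), np.float64(6.0), np.float64(13.2))]
```

View pics/c31.png

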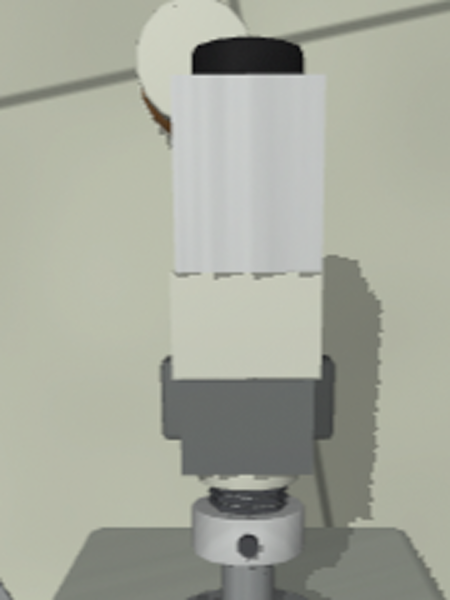

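View pics/c32.png

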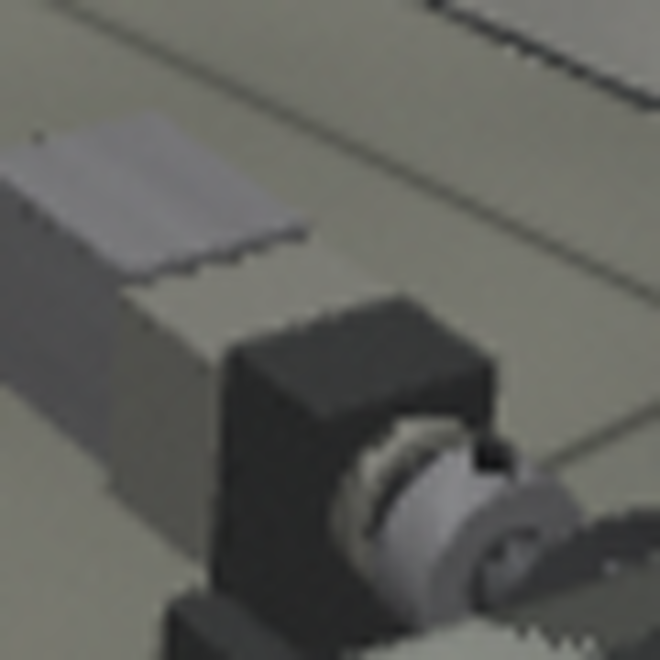

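Run:
```python
from h import *
a=np.array([.1959,.9806,0]); n=np.array([.9806,-.1959,0])
for i in(8,12,19,20):
    z=load(f"pics/wrist{i}.npz"); im=cv2.cvtColor(z['im'],cv2.COLOR_RGB2GRAY).astype(np.float32)
    def prof(nn,zz,S):
        X=np.array([s_*a+nn*n+[0,0,zz] for s_ in S]); c=X@z['R'].T+z['t']
        u=(c[:,0]/c[:,2]*z['fx']+z['cx']).astype(np.float32); v=(c[:,1]/c[:,2]*z['fy']+z['cy']).astype(np.float32)
        return cv2.remap(im,u[None],v[None],cv2.INTER_LINEAR)[0]
    S=np.arange(.005,.022,.0001); r=[]
    for nn in(.569,.572,.5785,.5826,.586,.593,.596):
        g=prof(nn,.1695,S); k=np.argmax(np.abs(np.gradient(cv2.GaussianBlur(g[None],(1,1),0)[0]))); lo=np.median(g[-40:]); j=np.where(np.abs(g-lo)>25)[0]; r.append(round(1000*S[j.max()],1) if len(j) else None)
    S=np.arange(.035,.048,.0001); q=[]
    for nn in(.572,.5785,.5826,.586,.593):
        g=prof(nn,.1665,S); t=(g.max()+g[0:20].mean())/2; q.append(round(1000*S[np.where(g<t)[0].max()],1))
    S=np.arange(.085,.11,.0001)
    print(i,'carrier back',r,'spacer/carrier',q)
```

```text
8 carrier back [np.float64(15.0), np.float64(13.6), np.float64(15.0), np.float64(14.5), np.float64(15.0), np.float64(13.4), np.float64(12.5)] spacer/carrier [np.float64(47.9), np.float64(42.7), np.float64(42.5), np.float64(42.7), np.float64(47.9)]
12 carrier back [np.float64(13.5), np.float64(13.1), np.float64(13.4), np.float64(13.6), np.float64(13.1), np.float64(13.2), np.float64(10.7)] spacer/carrier [np.float64(39.6), np.float64(39.6), np.float64(39.6), np.float64(39.6), np.float64(39.6)]
19 carrier back [np.float64(12.5), np.float64(10.8), np.float64(12.6), np.float64(12.1), np.float64(12.5), np.float64(10.9), None] spacer/carrier [np.float64(38.4), np.float64(38.4), np.float64(38.4), np.float64(38.4), np.float64(38.7)]
20 carrier back [np.float64(11.4), np.float64(10.8), np.float64(11.2), np.float64(11.7), np.float64(11.1), np.float64(10.9), None] spacer/carrier [np.float64(37.3), np.float64(37.3), np.float64(37.5), np.float64(37.6), np.float64(37.6)]
```

```bash
python3 -m pendant '[0,0,0,0,0,0,0, 0,0,0,0,0,0,0, 0,0,0,0,0,0,0]'
python3 - <<'E'
from workcell import state, imaging
from h import *
for f in("wrist","scene","side"):
    p=imaging.camera_params(f);im,d=imaging.capture(f); np.savez(f"pics/{f}21.npz",im=im,d=d,**p); cv2.imwrite(f"pics/{f}21.png",im[:,:,::-1])
padgap("pics/wrist21.npz")
a=load("pics/side0.npz"); b=load("pics/side21.npz"); A=cloud(a);B=cloud(b)
for n,(u,v) in dict(jar=(308,247),beaker=(244,268),dish=(346,227),pink=(148,250),blue=(252,180),washer=(204,205),spat=(293,384)).items():
    print(n,np.round(1000*(np.nanmedian(A[v-2:v+3,u-2:u+3],(0,1))-np.nanmedian(B[v-2:v+3,u-2:u+3],(0,1))),1))
crop(b['im'],290,150,390,250,7,"pics/c33.png")
E
```

```text
time: 36.03
ee_pos: [0.5719, -0.1113, 0.2759]
orientation: [-0.0, 0.773, 0.634, -0.0]
force: [-0.6, 0.5, -0.4]
opening: 0.0854
pics/wrist21.npz [(np.float64(-8.3), np.float64(6.0), np.float64(14.3)), (np.float64(-7.3), np.float64(6.0), np.float64(13.3)), (np.float64(-6.8), np.float64(5.9), np.float64(12.7)), (np.float64(-6.9), np.float64(5.9), np.float64(12.8)), (np.float64(-7.3), np.float64(5.9), np.float64(13.2))]
jar [ 0.3 -0.6 -0.6]
beaker [-0.1 -0.  -0.1]
dish [ 168.1  142.6 -137.2]
pink [ 0.1 -0.1 -0.2]
blue [1.1 0.3 0.8]
washer [-1.6 -0.   0.5]
spat [ 0.3 -0.4  0. ]
```

View pics/c33.png

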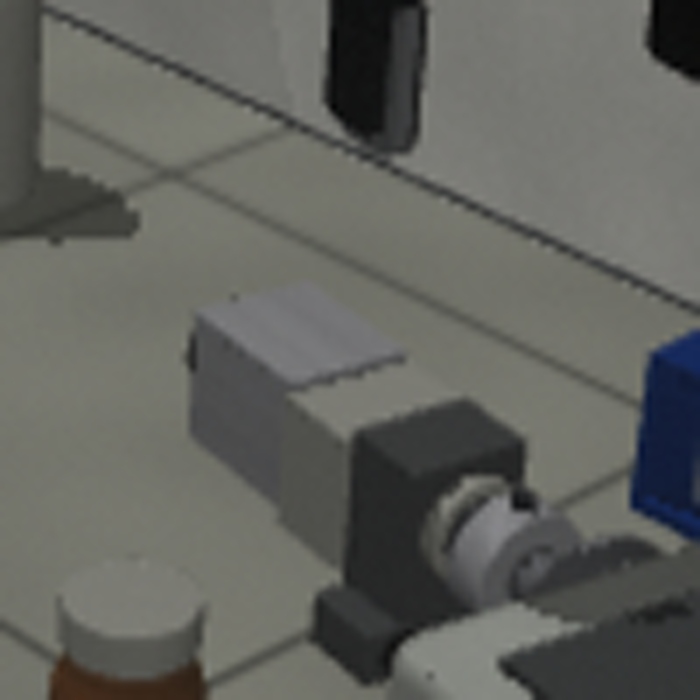

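View pics/scene21.png

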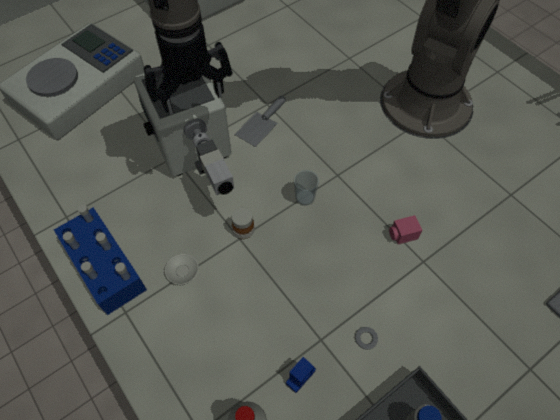

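The stack is closed with no visible gaps. The pad gap is 12.75 mm against 15.55 mm relaxed, so the press is about 2.8 mm. The dish is only occluded in the side view; in the scene view it sits unmoved at (181,268).

```bash
python3 -c "
from workcell import ctrl
print(ctrl.job_done())"
```

```text
the job is handed in; nothing more can be done
None
```

The tube rotator is assembled and handed in at about 36 s: grey carrier, then white spacer, then the aluminium cap with the black boss, all on the spindle. The highest push on the cap was about 8.5 N, with no sign of reaching the pad's stop. The gripper was open and clear of everything at hand-in.

**Pad press:** the last wrist picture gives about 2.8 mm. The pad-to-collar gap measured 12.75 mm, against 15.55 mm relaxed. Two other estimates disagreed slightly:
- 3.2 mm from the carrier's back edge.
- 3.1–3.4 mm measured against the picture taken right after the carrier was placed; the arm was still settling in that one.

**Second push on the cap:** the first push left the pad at only about 1.5 mm, so I re-gripped the cap. It then stuck at about 7 N and moved once I lifted it slightly while pushing.

**Gaps and other things:** the final side view shows no gaps between the parts. The jar, beaker, spatula, washer and both look-alikes were within 2 mm of their starting positions. The dish was hidden in the side view, so its depth comparison there failed, but the scene view shows it in its original place.

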